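Lock a box section in the wedge jig

ROBOT

A 7-joint arm with a two-finger parallel gripper is mounted at the origin on the work surface. World frame = base frame: x ahead of the robot, y to its left, z up, the work surface at z = 0. Lengths are in mm, angles in rad, forces in N, time in s.
With the tool pointing down it reaches from about 400 to 875 mm from the base axis. Payload 4.4 kg.
Tool frame: the origin (TCP) lies on the centre line of the jaws, within the pads' length; the fingertips stand 14 mm ahead of it and the grasp point (between the pads) lies 5 mm behind it; z points along the fingers, x is the direction in which the jaws open and shut, and the axes are right-handed (so a half turn about z gives the same grasp; the last joint's range is limited). The gripper opens to 85 mm and grips with 20 to 120 N. Pads are 22 mm wide; open, the fingers measure 114 mm over their backs; the gripper's body (76 mm by 85 mm) begins 54 mm behind the grasp point. The pads swing forward as they close: fully open they stand 13 mm farther back than shut.
Start: joints at [1.138, 0.628, 0.038, 1.517, -0.027, 0.996, -0.02], TCP at [233.138, -606.766, 211.113] pointing down, gripper open.
Joint ranges: [-3.06, 3.06], [-0.37, 2.12], [-1.25, 1.32], [0.18, 2.47], [-1.1, 4.24], [0.23, 1.98], [-2.94, 2.94]. Speed limits (rad/s): [2.57, 2.57, 3.14, 3.14, 3.14, 3.14, 3.14].

INTERFACE

Orientations are given as [roll, pitch, yaw] about the fixed x, y, z axes, in that order (R = Rz(yaw) Ry(pitch) Rx(roll)).
In Python, from cell import ctrl gives the robot as it stands.
- The arm moves only by the tool send_rows, never from a script. Its argument "commands" is a list of rows, each a list of 5 numbers: the finger opening in mm, from 0 to 85.4, then the shift along the tool's x, y, z in mm, then the turn about the tool's z in degrees. In form: [[grip, x, y, z, roll], ...]. A call has 1 to 5 rows; each row is the pose to reach, as a shift and turn from the pose measured when the call began, along the tool's axes at that moment; what a row does not reach only later rows make up. A row lasts 1/10 s, in which the tool goes at most 50 mm and 8.59 degrees, less where a joint would pass 70% of its speed; a pose out of reach is approached as far as the arm can. A call with a gripper value outside its range is refused whole. The fingers move at their own pace and stop on an object; the grip force is fixed at half the most. Time passes only in rows, so rows that repeat a pose let the fingers close. It gives the time, the measured TCP pose, the force and the opening at its end, in the units of the state.
- ctrl.read_state(): the state, without advancing time (a new reading comes with each control period).
- ctrl.get_image(name): name is "scene" or "top" or "wrist"; returns the picture (420x560x3 uint8, red, green, blue); there is no depth.
- ctrl.camera_params(name): a dict with "fx", "fy", "cx", "cy" (pixels), "cam_to_world" (4x4, takes a point from camera to world coordinates). Camera axes: x right, y down, z forward; pixel columns grow to the right and rows downward; lengths in mm; the calibration is good to about 2 mm. The wrist camera is an equidistant fisheye: a pixel r from the principal point sees the ray r / f radians off the axis. A picture is of the moment at which its call begins: read the wrist's pose just before it. camera_params takes no time and is no camera call; for the wrist camera it gives the pose at the moment of the call.
- ctrl.finish_job(): hands the job in, once; it reports no verdict.
The state is a dict: "clock": time; "qpos": joint angles; "qd": joint speeds; "tau": joint torques, N m; "eef_pos": TCP position; "tool_rot": TCP orientation; "force": force on the tool from outside, world axes, zero at the start; "torque": the same for the moment, N m; "width": finger opening in mm.
Only numpy, scipy, OpenCV 4.12 (cv2) and the standard library are available. Lean on these libraries where they do the work, as an engineer would, in place of code of your own. Each camera call takes 0.05 s, during which the arm holds its last target.

TASK

Lay the aluminium box section lengthwise in the wooden jig, between the spring jaw and the slanted cleat, with its far end up to the end stop. Then set the long slender wedge in the gap between the box section and the cleat, thin end first and lying flat, and drive it in until the spring jaw is pushed right back to its stop and the section is locked tight. Let go of everything, and leave the short wedge, the jar and the spanner where they are.

Things in the scene. Friction and masses are not known exactly. Their poses are not given: they have to be found in the camera images.
- jig: Fixed plywood clamping jig, base board 300 x 220 x 15 mm. Origin: centre of its underside; x is the direction in which the wedge is driven (roughly away from the robot), y left of that, z up. All fittings stand 24 mm above the board (z 15 to 39 mm). A fixed fence (y 80 to 106 mm) backs the spring jaw; the slanted cleat lies opposite. Coordinates called jig x, y below are in this frame.
- jaw (a joint): Travel of the rubber-faced spring jaw towards jig +y, m: 0 at rest (its face at jig y = 60 mm), 0.006 pushed right back to its stop (face at y = 66 mm). The jaw is 110 mm long, jig x -5 to 105 mm. Spring force about 2 N at rest, 5 N at the stop.
- bay (a point): Point on top of the jig's board in the middle of the place for the box section (jig x 50, y 35, z 15 mm: section butted on the end stop and touching the jaw at rest). Axes as the jig's.
- stop_face (a point): Top middle of the near face of the end stop, at the jig's far end (jig x 115, y 41 mm). The stop spans jig y 19 to 74 mm, so the wedge passes beside it. Axes as the jig's.
- cleat_face (a point): Top middle of the face of the slanted wooden cleat that looks to the jaw. The face runs straight from jig (x 0, y -16.0 mm) to (x 100, y -1.3 mm), i.e. turned 0.146 rad from jig x; the cleat is 36 mm thick. Axes as the jig's.
- mouth (a point): Point on the board at the wide mouth of the wedge gap (jig x 0, y 0, z 15 mm); axes as the jig's. Between the cleat and a section on the jaw at rest, the gap is 26 mm wide here and tapers to 11 mm at jig x 100; 6 mm wider all along with the jaw pushed back. It is open at both ends.
- wedge_home (a point): Point on the board under the wedge's centre when driven tight (jig x 36, y 3, z 15 mm); a little farther in if pushed hard. Axes as the jig's; there the wedge's x is turned +0.073 rad (left) from jig x and about 65 mm of it stands out of the mouth. It begins to grip some 40 mm before this.
- tube_mid (a point): Centre of the loose aluminium box section (open tube, wall 4 mm): 130 mm long (x), 50 mm wide (y), 60 mm high (z), 0.25 to 0.5 kg; the 60 mm side is upright at the start and in the jig. Gripped across its 50 mm width by the top half, the fingers stay above jaw and cleat. Either end may go first.
- wedge_mid (a point): Centre (half-way along and up) of the loose long slender wooden wedge lying flat: 200 mm long (x, thin end at +x), 45 mm high (z), 0.16 kg. Thickness (y) 12 mm at the thin end, growing evenly on both sides to 34 mm over 150 mm, then a parallel tail 34 mm thick, 50 mm long (x -100 to -50), square butt. Driving takes 3 to 12 N, more once the jaw is at its stop; it stays in by friction.
- stub: Bystander: short fat wedge of the same wood, 90 mm long, 14 to 52 mm thick, 40 mm high. Origin under its middle.
- jar: Bystander: grey jar, 68 mm across, 65 mm high. Origin: centre of its underside.
- spanner: Bystander: open-ended steel spanner, 200 mm long, lying on one side. Origin: underside, at mid-length.
Things that resemble listed ones, but are neither listed nor needed, are in the scene too. Leave any orange or pink look-alike of the part that bears tube_mid alone.

How it is judged:
By the outcome, as a careful person would: the job done as asked, in the order asked, and still so for the second after the job is handed in, with the robot touching nothing.
It also fails if it takes over 72 s, if anything falls off the work surface, if the arm or the gripper's body presses on something with over 40 N, if the wrist force passes 120 N, or if a joint passes its speed limit or range.

## Working session

There is one attempt and no reset: what is moved stays moved. The work goes in short steps, Python scripts to look and compute and a tool call to move; the robot and the scene stay as the last step left them, time stands still between calls to the robot, and variables do not carry over. Pictures are saved under pics/ and viewed, and the job is handed in when it is done.

Besides the shell and the picture viewer there is one more tool, called after ">>>" as a command line: name --pt "numbers of a row" for each row, then --argument value for the rest. send_rows: Moves the arm, as the interface text tells. Its arguments: {"type":"object","properties":{"commands":{"type":"array"}},"required":["commands"]}

```bash
mkdir -p pics; ls; python3 - <<'E'
from cell import ctrl
import cv2,numpy as np
s=ctrl.read_state();print(s)
for n in("scene","top","wrist"):
    p=ctrl.camera_params(n);print(n,p)
    cv2.imwrite(f"pics/{n}0.png",ctrl.get_image(n)[:,:,::-1])
E
```

```text
pics
{'clock': 0.0, 'qpos': array([ 1.13822371,  0.62932935,  0.03842352,  1.51836271, -0.02696789,
        0.99629952, -0.01999072]), 'qd': array([-0.00078088,  0.0008619 ,  0.00011606,  0.0009423 ,  0.00050237,
        0.00100231, -0.00093035]), 'tau': array([-1.52585944e-03, -5.63413095e+01,  1.22581422e+00, -1.93448031e+01,
        1.09946533e-02,  1.05051047e-02,  6.39100293e-06]), 'eef_pos': array([ 232.88437406, -606.14226743,  210.20136327]), 'tool_rot': array([ 3.14155270e+00,  1.88097123e-03, -1.20398196e+00]), 'force': array([ 0.11315744, -0.0629217 ,  0.90297013]), 'torque': array([ 0.02002853, -0.02900755,  0.01423564]), 'width': 85.18776800937701}
scene {'fx': 499.7296382128054, 'fy': 499.7296382128054, 'cx': 276.2456575811743, 'cy': 206.73769887405288, 'cam_to_world': array([[-8.09163496e-01,  3.34227409e-01, -4.83266464e-01,
         1.26318268e+03],
       [ 5.87569589e-01,  4.65925761e-01, -6.61570225e-01,
         1.13326737e+03],
       [ 4.05139232e-03, -8.19271154e-01, -5.73391979e-01,
         9.40013754e+02],
       [ 0.00000000e+00,  0.00000000e+00,  0.000000
[... 269 characters left out ...]
 -1.53443939e-02,  2.34958195e-02,
         7.22888005e+01],
       [-2.02960486e-02, -1.82900654e-01, -9.82921880e-01,
         1.20319433e+03],
       [ 0.00000000e+00,  0.00000000e+00,  0.00000000e+00,
         1.00000000e+00]])}
wrist {'fx': 325.19226210127806, 'fy': 325.19226210127806, 'cx': 277.7940731711885, 'cy': 208.33591006810187, 'cam_to_world': array([[ 3.58439975e-01, -8.89772618e-01, -2.82534021e-01,
         3.03453693e+02],
       [-9.33551149e-01, -3.42194783e-01, -1.06700433e-01,
        -5.77942640e+02],
       [-1.74254461e-03,  3.02005660e-01, -9.53304539e-01,
         3.73921021e+02],
       [ 0.00000000e+00,  0.00000000e+00,  0.00000000e+00,
         1.00000000e+00]])}
```

View pics/scene0.png

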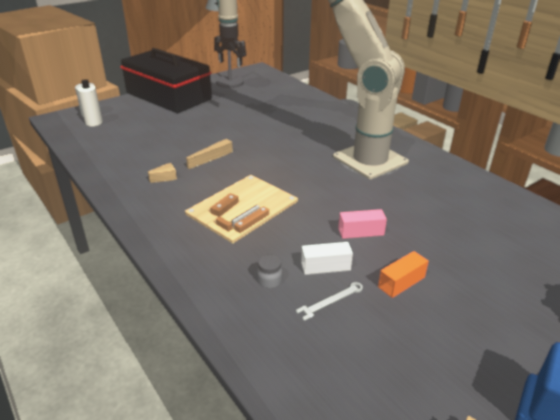

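View pics/top0.png

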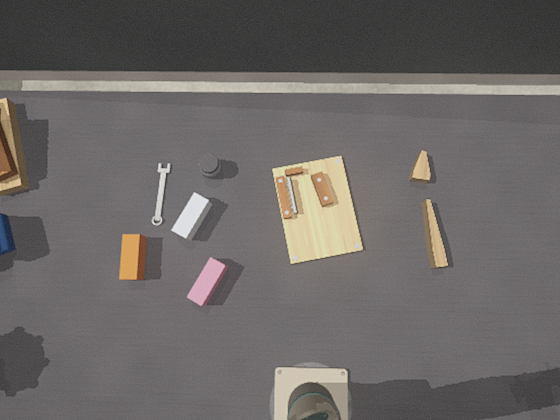

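View pics/wrist0.png

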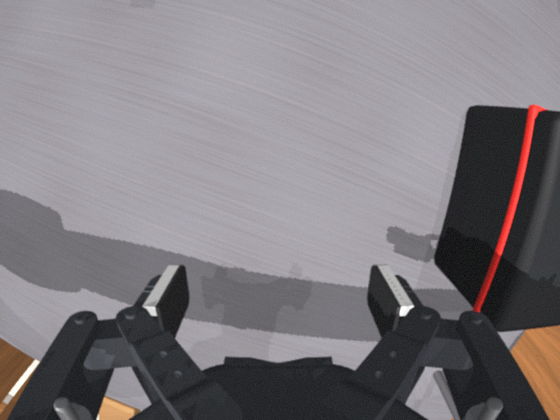

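The white section at scene (326,258) / top (191,216) is the aluminium box candidate; pink is at top (207,282) and orange at (132,257). The long wedge is at top (434,235), the stub at (422,167), and the jig at (317,209). I'll zoom in and measure next.

```bash
cat > h.py <<'E'
from cell import ctrl
import cv2,numpy as np
from scipy.spatial.transform import Rotation as Ro
def ray(p,uv,fish=False):
    uv=np.atleast_2d(np.asarray(uv,float))
    x=(uv[:,0]-p['cx'])/p['fx'];y=(uv[:,1]-p['cy'])/p['fy']
    if fish:
        r=np.hypot(x,y)+1e-12
        d=np.stack([np.sin(r)*x/r,np.sin(r)*y/r,np.cos(r)],1)
    else: d=np.stack([x,y,np.ones_like(x)],1)
    T=p['cam_to_world'];return T[:3,3],d@T[:3,:3].T
def plane(p,uv,z,fish=False):
    o,d=ray(p,uv,fish);t=(z-o[2])/d[:,2];return o+d*t[:,None]
def proj(p,X,fish=False):
    X=np.atleast_2d(np.asarray(X,float));T=p['cam_to_world'];c=(X-T[:3,3])@T[:3,:3]
    if fish:
        r=np.hypot(c[:,0],c[:,1]);th=np.arctan2(r,c[:,2]);s=th/np.maximum(r,1e-9)
        return np.stack([p['cx']+p['fx']*s*c[:,0],p['cy']+p['fy']*s*c[:,1]],1)
    return np.stack([p['cx']+p['fx']*c[:,0]/c[:,2],p['cy']+p['fy']*c[:,1]/c[:,2]],1)
def jig(o,yaw,xyz):
    xyz=np.atleast_2d(np.asarray(xyz,float));c,s=np.cos(yaw),np.sin(yaw)
    return np.stack([o[0]+c*xyz[:,0]-s*xyz[:,1],o[1]+s*xyz[:,0]+c*xyz[:,1],xyz[:,2]],1)
def crop(im,x0,y0,x1,y1,k,fn): cv2.imwrite(fn,cv2.resize(im[y0:y1,x0:x1],None,fx=k,fy=k,interpolation=cv2.INTER_CUBIC))
def dele(target,yawt):
    """shift in tool axes + roll deg for TCP target (tool assumed pointing down)"""
    s=ctrl.read_state();R=Ro.from_euler('xyz',s['tool_rot']).as_matrix()
    d=R.T@(np.asarray(target)-s['eef_pos']); return d
E
python3 - <<'E'
from h import *
im=cv2.imread('pics/top0.png')
crop(im,110,130,240,320,3,'pics/c1.png'); crop(im,260,140,460,280,4,'pics/c2.png')
p=ctrl.camera_params('top')
hsv=cv2.cvtColor(im,cv2.COLOR_BGR2HSV)
# white tube
m=((hsv[...,1]<40)&(hsv[...,2]>150)).astype(np.uint8); m[:130]=0;m[:, 250:]=0; m[330:]=0
n,l,st,ce=cv2.connectedComponentsWithStats(m)
for i in range(1,n):
    if st[i,4]>100:
        c=cv2.findContours((l==i).astype(np.uint8),0,2)[0][0]
        print(st[i],ce[i],cv2.minAreaRect(c)); b=cv2.boxPoints(cv2.minAreaRect(c)); print(plane(p,b,60).round(0).tolist())
E
```

```text
[151 163  19  63 407] [160.08353808 193.08108108] ((159.38148498535156, 193.52023315429688), (11.86046028137207, 63.255794525146484), 8.746162414550781)
[[500.0, 479.0, 60.0], [692.0, 465.0, 60.0], [686.0, 429.0, 60.0], [495.0, 444.0, 60.0]]
[171 192  38  47 792] [189.56439394 214.86742424] ((189.3970947265625, 214.83824157714844), (17.66435432434082, 45.618621826171875), 30.963756561279297)
[[483.0, 415.0, 60.0], [602.0, 353.0, 60.0], [575.0, 306.0, 60.0], [457.0, 369.0, 60.0]]
```

View pics/c1.png

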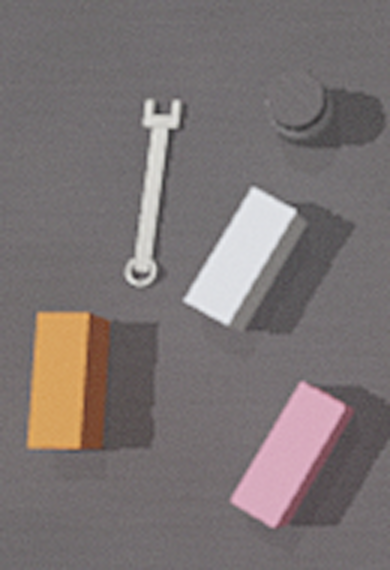

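View pics/c2.png

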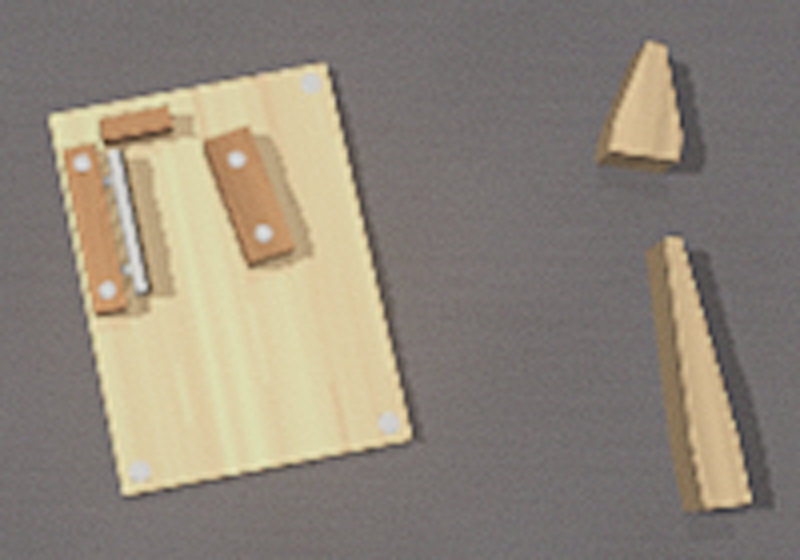

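The c1 crop confirms it: the white/silver section is at top (190,215), clear of the orange (132,257) and pink (207,282) ones, with the spanner and jar nearby. c2 shows the board, fence, jaw, stop and cleat. The long wedge has its thin end up at about px (428,200), and the stub is at (422,167).

```bash
python3 - <<'E'
from h import *
im=cv2.imread('pics/top0.png')
p=ctrl.camera_params('top')
hsv=cv2.cvtColor(im,cv2.COLOR_BGR2HSV)
print(hsv[240,320],hsv[235,437],hsv[240,428], hsv[185,325],hsv[300,400])
m=((hsv[...,1]>50)&(hsv[...,2]>100)).astype(np.uint8); m[:130]=0;m[300:]=0;m[:,:262]=0
m=cv2.morphologyEx(m,cv2.MORPH_CLOSE,np.ones((7,7)))
n,l,st,ce=cv2.connectedComponentsWithStats(m)
for i in range(1,n):
    if st[i,4]>100:
        c=cv2.findContours((l==i).astype(np.uint8),0,2)[0][0]
        r=cv2.minAreaRect(c);print(st[i],r); b=cv2.boxPoints(r); print(b.round(1).tolist(),plane(p,b,15).round(0).tolist())
c=np.array([[50,115],[326,63],[411,438],[124,494]])/4+[260-.4,140-.4]
q=plane(p,c,15)[:,:2];print(q.round(),q.mean(0))
e=[q[0]-q[3],q[1]-q[2],q[0]-q[1],q[3]-q[2]]
print([ (np.linalg.norm(v).round(0),np.arctan2(v[1],v[0]).round(3)) for v in e])
w=np.array([[664,240],[682,236],[750,500],[706,509]])/4+[260-.4,140-.4]
q=plane(p,w,45);print(q.round())
a=(q[0]+q[1])/2;b=(q[2]+q[3])/2;print((a+b)/2,np.linalg.norm(a-b),np.arctan2(*(a-b)[[1,0]]))
E
python3 -c "
import cv2
im=cv2.imread('pics/scene0.png')
cv2.imwrite('pics/c3.png',cv2.resize(im[190:320,180:440],None,fx=3,fy=3,interpolation=2))"
```

```text
[ 27  53 222] [ 18  80 208] [ 18  90 136] [ 14 117 196] [174  11 113]
[409 150  22  33 496] ((419.5, 166.0), (32.0, 21.0), 90.0)
[[409.0, 150.0], [430.0, 150.0], [430.0, 182.0], [409.0, 182.0]] [[753.0, -304.0, 15.0], [754.0, -369.0, 15.0], [651.0, -364.0, 15.0], [650.0, -300.0, 15.0]]
[ 272  156   91  108 7102] ((316.98077392578125, 208.9038543701172), (97.86194610595703, 74.13189697265625), 78.69007110595703)
[[271.0, 168.1999969482422], [343.70001220703125, 153.6999969482422], [362.8999938964844, 249.60000610351562], [290.20001220703125, 264.20001220703125]] [[688.0, 125.0, 15.0], [739.0, -101.0, 15.0], [440.0, -155.0, 15.0], [393.0, 61.0, 15.0]]
[421 199  27  69 985] ((432.423095703125, 233.11538696289062), (69.42510986328125, 17.258220672607422), 78.69007110595703)
[[417.20001220703125, 200.8000030517578], [434.1000061035156, 197.39999389648438], [447.70001220703125, 265.5], [430.79998779296875, 268.79998779296875]] [[591.0, -322.0, 15.0], [603.0, -374.0, 15.0], [397.0, -403.0, 15.0], [386.0, -353.0, 15.0]]
[[ 688.  122.]
 [ 733.  -93.]
 [ 441. -153.]
 [ 396.   60.]] [564.42038465 -15.87267763]
[(np.float64(299.0), np.float64(0.208)), (np.float64(298.0), np.float64(0.204)), (np.float64(219.0), np.float64(1.778)), (np.float64(218.0), np.float64(1.78))]
[[ 588. -337.   45.]
 [ 592. -351.   45.]
 [ 398. -389.   45.]
 [ 391. -358.   45.]]
[ 492.19596714 -358.76553598   45.        ] 198.04814770689404 0.15000868198190997
```

View pics/c3.png

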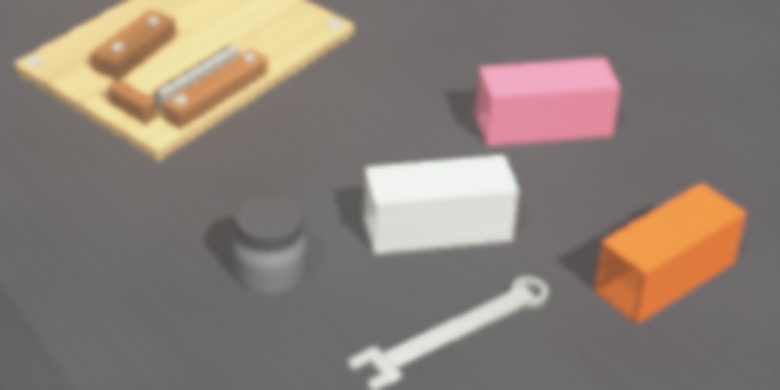

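```bash
cat >> h.py <<'E'
def go(target,yaw):
    s=ctrl.read_state();R=Ro.from_euler('xyz',s['tool_rot']).as_matrix()
    d=R.T@(np.asarray(target,float)-s['eef_pos'])
    y0=np.arctan2(R[1,0],R[0,0]);dy=yaw-y0
    n=np.linalg.norm(d)
    print('t',s['clock'].__round__(2),'pos',s['eef_pos'].round(1),'yaw',round(y0,3),'F',s['force'].round(1),'w',round(s['width'],1),'q',s['qpos'].round(2))
    print('shift',d.round(1),'dist',n.round(0),'roll',round(-np.degrees(dy),1),'rows>=',max(n/50,abs(np.degrees(dy))/8.59).round(1))
JO=np.array([564.4,-15.9]);JY=0.206
E
python3 -c "
from h import *
go([480,-100,280],0.3)"
```

```text
t 0.15 pos [ 233.  -606.3  210.4] yaw -1.204 F [-0.  -0.2 -0. ] w 85.9 q [ 1.14  0.63  0.04  1.52 -0.03  1.   -0.02]
shift [-384.1 -412.2  -69. ] dist 568.0 roll -86.2 rows>= 11.4
```

>>> send_rows --pt "85 -34 -36 -10 -8" --pt "85 -68 -72 -20 -16" --pt "85 -102 -108 -30 -24" --pt "85 -136 -144 -40 -32" --pt "85 -170 -180 -50 -40"

```text
clock: 0.65
eef_pos: [339.3, -383.6, 260.4]
tool_rot: [-3.141, 0.001, -0.5]
force: [1.1, -0.6, 0.5]
width: 85.2
```

```bash
python3 -c "
from h import *
go([520,-80,280],0.3)"
```

```text
t 0.65 pos [ 339.3 -383.6  260.4] yaw -0.5 F [ 1.1 -0.6  0.5] w 85.2 q [ 0.92  0.38 -0.18  1.83  0.08  0.94  0.21]
shift [  12.9 -353.1  -19.3] dist 354.0 roll -45.8 rows>= 7.1
```

>>> send_rows --pt "85 2 -50 -3 -8" --pt "85 4 -100 -6 -16" --pt "85 6 -150 -9 -24" --pt "85 8 -200 -12 -32" --pt "85 10 -250 -15 -40"

```text
clock: 1.15
eef_pos: [467.2, -169.6, 275.7]
tool_rot: [-3.141, 0.0, 0.203]
force: [0.5, -1.0, -0.1]
width: 84.9
```

```bash
python3 -c "
from h import *
go([500,270,280],1.09)"
```

```text
t 1.15 pos [ 467.2 -169.6  275.7] yaw 0.203 F [ 0.5 -1.  -0.1] w 84.9 q [ 0.6   0.36 -0.42  1.84  0.17  0.98  0.31]
shift [ 120.9 -423.9   -3.9] dist 441.0 roll -50.8 rows>= 8.8
```

>>> send_rows --pt "85 13 -48 0 -6" --pt "85 26 -96 0 -12" --pt "85 39 -144 0 -18" --pt "85 52 -192 0 -24" --pt "85 65 -240 0 -30"

```text
clock: 1.65
eef_pos: [482.1, 79.9, 275.9]
tool_rot: [-3.141, -0.0, 0.731]
force: [1.3, 0.5, -0.5]
width: 85.1
```

```bash
python3 -c "
from h import *
go([490,380,280],1.09)"
```

```text
t 1.65 pos [482.1  79.9 275.9] yaw 0.731 F [ 1.3  0.5 -0.5] w 85.1 q [ 0.23  0.37 -0.61  1.85  0.25  0.99  0.24]
shift [ 206.2 -218.2   -3.9] dist 300.0 roll -20.6 rows>= 6.0
```

>>> send_rows --pt "85 34 -36 0 -4" --pt "85 68 -72 0 -8" --pt "85 102 -108 0 -12" --pt "85 136 -144 0 -16" --pt "85 170 -180 0 -20"

```text
clock: 2.15
eef_pos: [488.4, 329.1, 275.8]
tool_rot: [-3.141, 0.0, 1.082]
force: [1.0, 0.1, 0.6]
width: 85.2
```

```bash
python3 -c "
from h import *
go([490,380,280],1.09)"
```

```text
t 2.15 pos [488.4 329.1 275.8] yaw 1.082 F [1.  0.1 0.6] w 85.2 q [-0.21  0.55 -0.69  1.6   0.38  1.13  0.09]
shift [ 45.7 -22.5  -4.2] dist 51.0 roll -0.4 rows>= 1.0
```

>>> send_rows --pt "85 40 -20 0 0" --pt "85 45 -22 0 0" --pt "85 45 -22 0 0"

```text
clock: 2.45
eef_pos: [489.0, 380.6, 275.1]
tool_rot: [-3.14, 0.001, 1.085]
force: [0.0, -1.0, -0.5]
width: 84.9
```

```bash
python3 -c "
from h import *
go([490,380,280],1.09)
import pickle
pickle.dump(ctrl.camera_params('wrist'),open('w1.pkl','wb'))
cv2.imwrite('pics/w1.png',ctrl.get_image('wrist')[:,:,::-1])
"
```

```text
t 2.45 pos [489.  380.6 275.1] yaw 1.085 F [ 0.  -1.  -0.5] w 84.9 q [-0.31  0.6  -0.68  1.51  0.39  1.18  0.03]
shift [-0.1  1.2 -4.9] dist 5.0 roll -0.3 rows>= 0.1
```

View pics/w1.png

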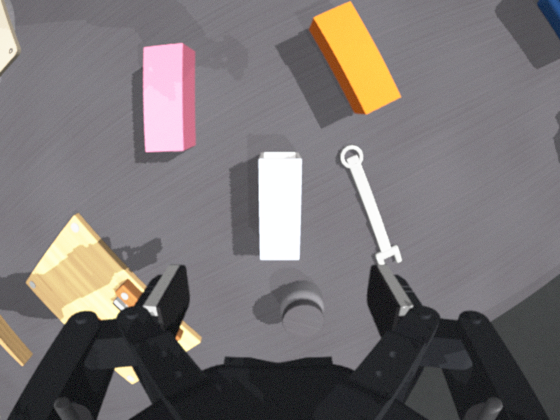

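```bash
python3 - <<'E'
from h import *
import pickle
p=pickle.load(open('w1.pkl','rb'));im=cv2.imread('pics/w1.png')
hsv=cv2.cvtColor(im,cv2.COLOR_BGR2HSV);print(hsv[200,270],hsv[156,280],hsv[156,262],hsv[200,310])
m=((hsv[...,1]<30)&(hsv[...,2]>215)).astype(np.uint8);n,l,st,ce=cv2.connectedComponentsWithStats(m)
i=l[200,275];print(st[i])
c=cv2.findContours((l==i).astype(np.uint8),0,2)[0][0][:,0]
q=plane(p,c,60,True)[:,:2].astype(np.float32)
r=cv2.minAreaRect(q);print(r,cv2.boxPoints(r).round(1).tolist())
go([r[0][0],r[0][1],130],1.09)
E
```

```text
[ 90   1 255] [ 90   1 255] [165   6 185] [133  17 135]
[ 259  152   43  108 4453]
((525.5006103515625, 363.4937744140625), (51.46619415283203, 138.01431274414062), 62.08308029174805) [[452.5, 373.1000061035156], [574.4000244140625, 308.3999938964844], [598.5, 353.8999938964844], [476.6000061035156, 418.5]]
t 2.5 pos [489.9 378.5 275.1] yaw 1.083 F [ 0.2 -0.3 -0.5] w 85.0 q [-0.3   0.6  -0.68  1.51  0.39  1.18  0.03]
shift [  3.7  38.6 145.1] dist 150.0 roll -0.4 rows>= 3.0
```

Wrist view: white tube top spans px (259–302, 152–260), with pink at (168,98), orange (355,58) and the jar at (302,305), all clear of it. The tube centre comes out at about (529,362), yaw -0.488.

```bash
python3 -c "
from h import *
go([529,361.7,42],1.083)"
```

```text
t 2.5 pos [489.9 378.5 275.1] yaw 1.083 F [ 0.2 -0.3 -0.5] w 85.0 q [-0.3   0.6  -0.68  1.51  0.39  1.18  0.03]
shift [  4.   42.5 233.1] dist 237.0 roll -0.0 rows>= 4.7
```

>>> send_rows --pt "85 4 43 20 0" --pt "85 4 43 65 0" --pt "85 4 43 110 0" --pt "85 4 43 140 0" --pt "85 4 43 150 0"

```text
clock: 3.0
eef_pos: [529.0, 356.7, 121.7]
tool_rot: [-3.14, 0.009, 1.08]
force: [-0.4, -0.4, -0.2]
width: 85.3
```

```bash
python3 -c "
from h import *
go([529,361.7,42],1.083)
cv2.imwrite('pics/w2.png',ctrl.get_image('wrist')[:,:,::-1])"
```

```text
t 3.0 pos [529.  356.7 121.7] yaw 1.08 F [-0.4 -0.4 -0.2] w 85.3 q [-0.3   0.78 -0.59  1.62  0.52  0.92 -0.  ]
shift [ 5.1 -2.2 79.7] dist 80.0 roll -0.2 rows>= 1.6
```

View pics/w2.png

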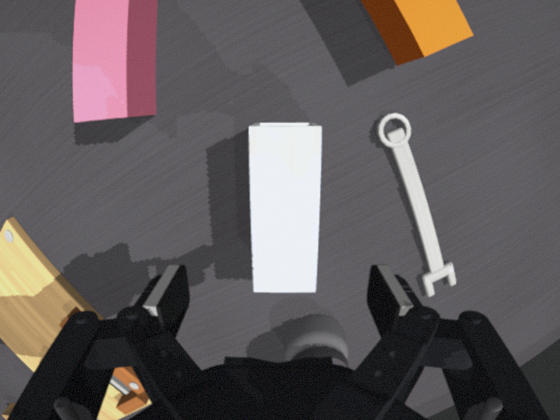

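Wrist view 2: tube top at px x 250–321, centre 285. Finger midpoint is 278, which agrees with the computed +5 mm shift. Descending.

>>> send_rows --pt "85 5 -2 25 0" --pt "85 5 -2 50 0" --pt "85 5 -2 75 0" --pt "85 5 -2 80 0" --pt "45 5 -2 80 0"

```text
clock: 3.55
eef_pos: [530.0, 362.2, 43.0]
tool_rot: [-3.141, 0.007, 1.079]
force: [-0.2, 0.7, 0.7]
width: 72.9
```

>>> send_rows --pt "40 0 0 0 0" --pt "40 0 0 0 0" --pt "40 0 0 0 0" --pt "40 0 0 0 0"

```text
clock: 3.95
eef_pos: [530.4, 362.4, 43.8]
tool_rot: [-3.141, 0.006, 1.079]
force: [-0.1, 0.2, -0.7]
width: 39.7
```

```bash
python3 -c "
from h import *
go([529,361.7,42],1.083)
cv2.imwrite('pics/w3.png',ctrl.get_image('wrist')[:,:,::-1])"
```

```text
t 3.95 pos [530.4 362.4  43.8] yaw 1.079 F [-0.1  0.2 -0.7] w 39.7 q [-0.34  0.88 -0.53  1.65  0.59  0.78 -0.06]
shift [-1.3 -0.9  1.8] dist 2.0 roll -0.2 rows>= 0.0
```

View pics/w3.png

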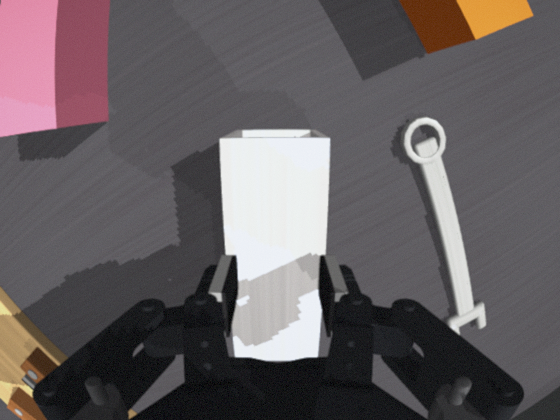

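>>> send_rows --pt "25 0 0 0 0" --pt "25 0 0 0 0" --pt "25 0 0 0 0"

```text
clock: 4.3
eef_pos: [530.2, 362.4, 43.5]
tool_rot: [-3.141, 0.007, 1.079]
force: [0.3, -0.1, 0.2]
width: 25.0
```

```bash
python3 -c "
from h import *
go([529,361.7,42],1.083)
im=ctrl.get_image('wrist')[:,:,::-1]
crop(im,180,110,380,400,3,'pics/w4.png')
cv2.imwrite('pics/w4.png',cv2.resize(im[220:380,130:430],None,fx=2.6,fy=2.6))"
```

```text
t 4.3 pos [530.2 362.4  43.5] yaw 1.079 F [ 0.3 -0.1  0.2] w 25.0 q [-0.34  0.88 -0.53  1.65  0.59  0.78 -0.06]
shift [-1.2 -0.7  1.5] dist 2.0 roll -0.2 rows>= 0.0
```

View pics/w4.png

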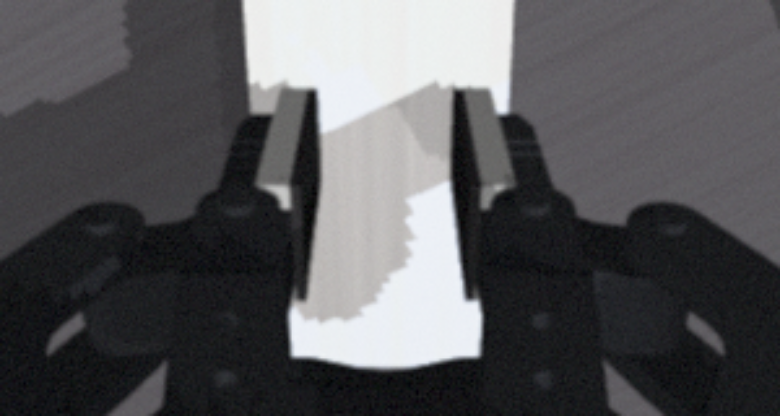

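```bash
python3 - <<'E'
from h import *
import pickle
p1=pickle.load(open('w1.pkl','rb'))
def T(pos,rot):
    M=np.eye(4);M[:3,:3]=Ro.from_euler('xyz',rot).as_matrix();M[:3,3]=pos;return M
p=ctrl.camera_params('wrist');s=ctrl.read_state()
C=np.linalg.inv(T(s['eef_pos'],s['tool_rot']))@p['cam_to_world'];print(C.round(3))
print(proj(p,(T(s['eef_pos'],s['tool_rot'])@np.array([[12.5,0,14,1],[-12.5,0,14,1],[-12.5,-11,14,1],[12.5,-11,14,1]]).T).T[:,:3],True).round(0))
p2=dict(p,cam_to_world=T([529,356.7,121.7],[-3.14,.009,1.08])@C)
p3=dict(p,cam_to_world=T([530.4,362.4,43.8],[-3.141,.006,1.079])@C)
L={1:(p1,[[259,159],[302,159]]),2:(p2,[[249,126],[322,126]]),3:(p3,[[220,138],[330,138]])}
for k in range(2):
    A=np.zeros((3,3));b=np.zeros(3)
    for pp,uv in L.values():
        o,d=ray(pp,uv[k],True);d=d[0]/np.linalg.norm(d[0]);P=np.eye(3)-np.outer(d,d);A+=P;b+=P@o
    X=np.linalg.solve(A,b);print(X.round(1),[proj(pp,X,True).round(0).tolist() for pp,_ in L.values()])
E
```

```text
[[ 1.00000e+00 -0.00000e+00 -0.00000e+00  5.90000e-02]
 [ 0.00000e+00  9.54000e-01  3.01000e-01 -7.88640e+01]
 [ 0.00000e+00 -3.01000e-01  9.54000e-01 -1.63639e+02]
 [ 0.00000e+00  0.00000e+00  0.00000e+00  1.00000e+00]]
[[299. 245.]
 [257. 245.]
 [256. 228.]
 [299. 228.]]
[460.  370.8  63.2] [[[259.0, 159.0]], [[249.0, 126.0]], [[220.0, 139.0]]]
[483.9 414.9  58.9] [[[302.0, 159.0]], [[322.0, 126.0]], [[331.0, 138.0]]]
```

```bash
python3 - <<'E'
from h import *
p=ctrl.camera_params('scene');s=ctrl.read_state()
im=ctrl.get_image('scene')[:,:,::-1].copy()
R=Ro.from_euler('xyz',s['tool_rot']).as_matrix()
for z,c in((14,(0,0,255)),(0,(0,255,0)),(-21,(255,0,0))):
    print(z,proj(p,s['eef_pos']+R@[0,0,z]).round(1))
x=(proj(p,s['eef_pos'])[0]).astype(int);print(x)
crop(im,x[0]-70,x[1]-60,x[0]+70,x[1]+45,5,'pics/s4.png')
t=ctrl.camera_params('top');print(proj(t,s['eef_pos']))
E
```

```text
14 [[325.4 257.8]]
0 [[325.7 254. ]]
-21 [[326.2 248.1]]
[325 253]
[[190.18913839 215.36734389]]
```

View pics/s4.png

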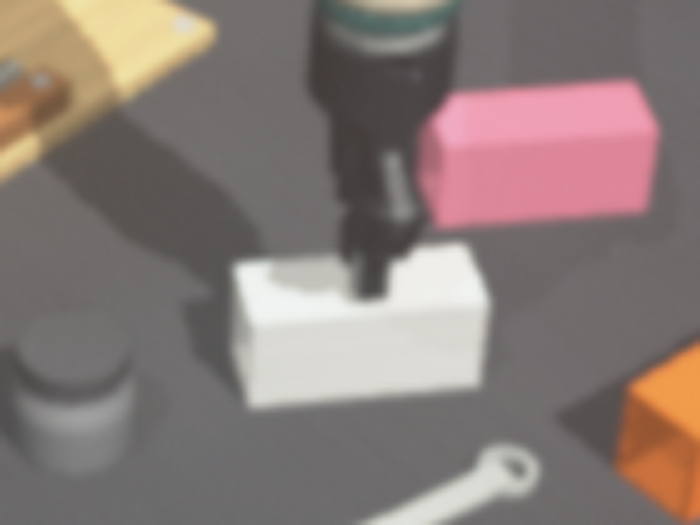

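The wrist picture shows the pads above the tube top. The scene picture agrees, with tips at px (329,252) on the top face. So the real fingertips are about 21–24 mm behind the reported TCP, not 14 mm ahead of it. I'll open, go about 38 mm lower, and check.

>>> send_rows --pt "85 -1 -1 -10 0" --pt "85 -1 -1 -10 0" --pt "85 -1 -1 -5 0" --pt "85 -1 -1 0 0" --pt "85 -1 -1 0 0"

```text
clock: 4.9
eef_pos: [528.2, 361.2, 42.2]
tool_rot: [-3.141, 0.009, 1.079]
force: [-0.2, -0.2, -0.3]
width: 85.0
```

>>> send_rows --pt "85 0 0 12 0" --pt "85 0 0 25 0" --pt "85 0 0 37 0" --pt "45 0 0 38 0" --pt "45 0 0 38 0"

```text
clock: 5.4
eef_pos: [527.5, 360.8, 3.4]
tool_rot: [-3.14, 0.01, 1.08]
force: [0.9, 0.2, 0.2]
width: 58.6
```

>>> send_rows --pt "40 0 0 0 0" --pt "40 0 0 0 0" --pt "40 0 0 0 0"

```text
clock: 5.7
eef_pos: [528.0, 361.4, 4.0]
tool_rot: [-3.14, 0.008, 1.08]
force: [0.3, 0.8, 0.2]
width: 49.3
```

```bash
python3 -c "
from h import *
go([529,361.7,6],1.083)
cv2.imwrite('pics/w5.png',ctrl.get_image('wrist')[:,:,::-1])"
```

```text
t 5.7 pos [528.  361.4   4. ] yaw 1.08 F [0.3 0.8 0.2] w 49.3 q [-0.36  0.93 -0.5   1.67  0.63  0.72 -0.09]
shift [ 0.7  0.8 -2. ] dist 2.0 roll -0.2 rows>= 0.0
```

View pics/w5.png

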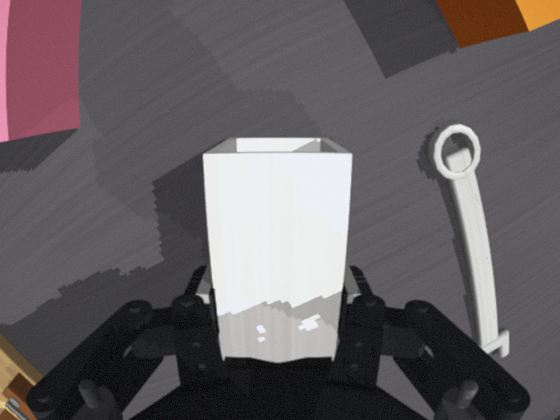

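Gripped at 49.3 mm, tube between the pads, end edge at px (204–352,153). I'll work out the tube's offset in the hand and the target in the jig.

```bash
python3 - <<'E'
from h import *
p=ctrl.camera_params('wrist');s=ctrl.read_state()
q=plane(p,[[204,153],[352,153]],60,True);R=Ro.from_euler('xyz',s['tool_rot']).as_matrix()
print(((q-s['eef_pos'])@R).round(1))
E
python3 -c "
from h import *
print(jig(JO,JY,[[50,33,0],[45,32,0]]))
go([529,361,90],1.08)"
```

```text
[[-25.1 -64.5 -55.7]
 [ 25.  -64.5 -56.1]]
[[606.59282447  26.62958457   0.        ]
 [601.90308595  24.62799704   0.        ]]
t 5.75 pos [528.  361.4   4. ] yaw 1.08 F [0.3 0.  1.4] w 49.2 q [-0.36  0.93 -0.5   1.67  0.63  0.72 -0.09]
shift [ -0.6   1.  -86. ] dist 86.0 roll -0.0 rows>= 1.7
```

>>> send_rows --pt "40 0 0 -20 0" --pt "40 0 0 -60 0" --pt "40 0 0 -110 0" --pt "40 0 0 -120 0"

```text
clock: 6.15
eef_pos: [530.7, 364.7, 129.2]
tool_rot: [3.14, 0.001, 1.079]
force: [0.8, 0.9, -3.4]
width: 49.4
```

```bash
python3 -c "
from h import *
t=jig(JO,JY,[40,31,0])[0];print(t)
go([t[0],t[1],130],JY+np.pi/2)"
```

```text
[597.21334743  22.62640952   0.        ]
t 6.15 pos [530.7 364.7 129.2] yaw 1.079 F [ 0.8  0.9 -3.4] w 49.4 q [-0.3   0.78 -0.6   1.6   0.52  0.93 -0.01]
shift [-270.2  220.1   -0.3] dist 348.0 roll -40.0 rows>= 7.0
```

>>> send_rows --pt "40 -30 24 0 -5" --pt "40 -65 53 0 -11" --pt "40 -100 82 0 -17" --pt "40 -135 110 0 -23" --pt "40 -170 138 0 -29"

```text
clock: 6.65
eef_pos: [571.2, 146.9, 128.3]
tool_rot: [-3.14, 0.003, 1.59]
force: [0.8, 0.2, -4.0]
width: 48.9
```

```bash
python3 -c "
from h import *
t=jig(JO,JY,[40,31,0])[0];print(t)
go([t[0],t[1],130],JY+np.pi/2)"
```

```text
[597.21334743  22.62640952   0.        ]
t 6.65 pos [571.2 146.9 128.3] yaw 1.59 F [ 0.8  0.2 -4. ] w 48.9 q [ 0.15  0.75 -0.75  1.76  0.64  0.9   0.71]
shift [-124.8   23.6   -1.4] dist 127.0 roll -10.7 rows>= 2.5
```

>>> send_rows --pt "40 -45 8 -1 -4" --pt "40 -90 17 -1 -8" --pt "40 -118 22 -1 -10.7" --pt "40 -125 24 -1 -10.7" --pt "40 -125 24 -1 -10.7"

```text
clock: 7.15
eef_pos: [596.9, 19.9, 128.2]
tool_rot: [-3.137, 0.003, 1.772]
force: [0.4, 0.5, -3.8]
width: 48.8
```

```bash
python3 - <<'E'
from h import *
t=jig(JO,JY,[40,31,0])[0]
go([t[0],t[1],130],JY+np.pi/2)
import pickle
pickle.dump(ctrl.camera_params('wrist'),open('w6.pkl','wb'))
cv2.imwrite('pics/w6.png',ctrl.get_image('wrist')[:,:,::-1])
im=ctrl.get_image('top')[:,:,::-1];crop(im,240,130,440,280,4,'pics/t6.png')
E
```

```text
t 7.15 pos [596.9  19.9 128.2] yaw 1.772 F [ 0.4  0.5 -3.8] w 48.8 q [ 0.4   0.78 -0.81  1.73  0.69  0.94  1.07]
shift [ 2.6  0.8 -1.8] dist 3.0 roll -0.2 rows>= 0.1
```

View pics/w6.png

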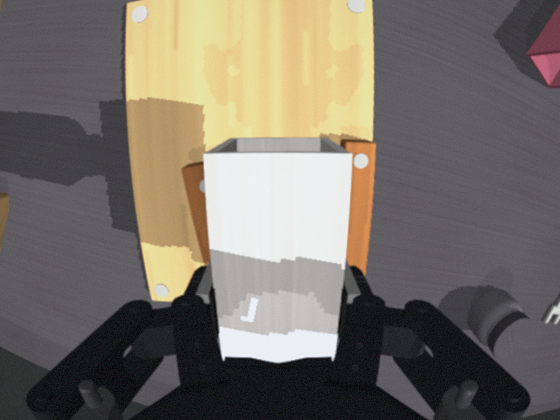

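View pics/t6.png

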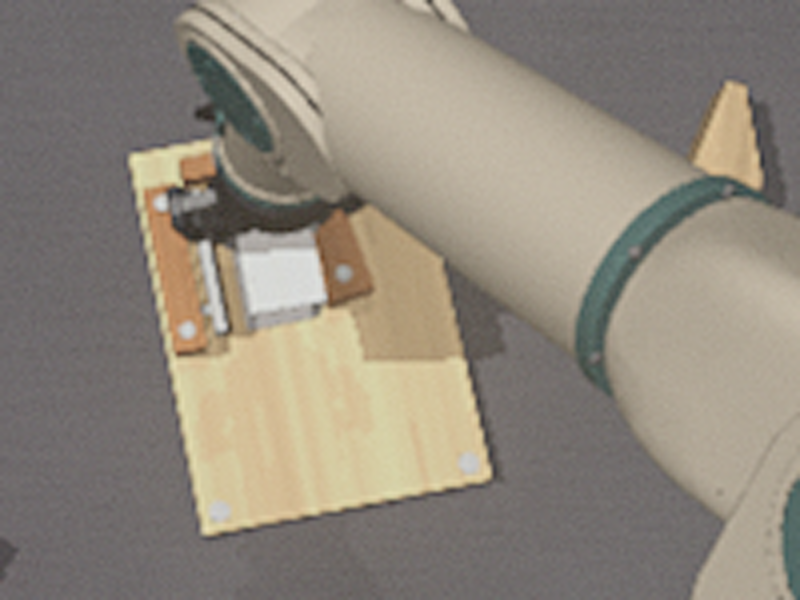

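```bash
python3 - <<'E'
from h import *
import pickle
p=pickle.load(open('w6.pkl','rb'))
def inv(q):
    c,s=np.cos(JY),np.sin(JY);d=q[:,:2]-JO;return np.stack([c*d[:,0]+s*d[:,1],-s*d[:,0]+c*d[:,1]],1)
print('board',inv(plane(p,[[127,3],[132,100],[140,200],[152,301],[373,50],[374,110],[172,302],[250,-0]],15,True)).round(1))
print('fence z39',inv(plane(p,[[343,141],[375,142],[374,180],[184,164],[190,200]],39,True)).round(1))
E
python3 -c "
import cv2
im=cv2.imread('pics/w6.png');cv2.imwrite('pics/w6c.png',cv2.resize(im[0:310,110:390],None,fx=1.9,fy=1.9))"
```

```text
board [[-148.5 -107. ]
 [ -54.6 -101. ]
 [  38.8 -100.8]
 [ 151.1 -106.2]
 [ -94.1  111.4]
 [ -41.   112.6]
 [ 150.6  -82.9]
 [-137.     6.5]]
fence z39 [[-15.2  80.8]
 [-15.1 107.2]
 [ 16.1 108.2]
 [  2.2 -46.4]
 [ 32.6 -43.5]]
```

View pics/w6c.png

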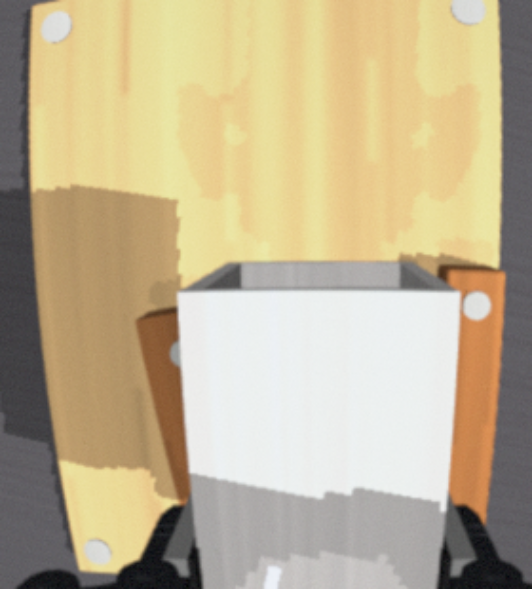

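```bash
sed -i 's/^JO=.*/JO=np.array([565.0,-13.9]);JY=0.208/' h.py; cat >> h.py <<'E'
def inv(q):
    q=np.atleast_2d(q);c,s=np.cos(JY),np.sin(JY);d=q[:,:2]-JO;return np.stack([c*d[:,0]+s*d[:,1],-s*d[:,0]+c*d[:,1]],1)
def goj(x,y,z,yaw=0.):
    t=jig(JO,JY,[x,y,z])[0]; go(t,JY+np.pi/2+yaw); print('jig now',inv(ctrl.read_state()['eef_pos']).round(1))
E
python3 -c "
from h import *
goj(44,31,60)"
```

```text
t 7.25 pos [596.8  23.9 129.1] yaw 1.778 F [-0.4  1.  -2.8] w 49.3 q [ 0.39  0.78 -0.82  1.73  0.69  0.94  1.07]
shift [ 0.6  5.3 69.1] dist 69.0 roll -0.1 rows>= 1.4
jig now [[38.9 30.4]]
```

>>> send_rows --pt "40 0 5 25 0" --pt "40 0 5 50 0" --pt "40 0 5 69 0" --pt "40 0 5 69 0"

```text
clock: 7.65
eef_pos: [598.8, 26.7, 57.6]
tool_rot: [-3.133, -0.0, 1.781]
force: [0.3, -0.8, -4.6]
width: 49.3
```

```bash
python3 -c "
from h import *
goj(44,31,20)
im=ctrl.get_image('wrist')[:,:,::-1]
cv2.imwrite('pics/w7.png',im)"
```

```text
t 7.65 pos [598.8  26.7  57.6] yaw 1.781 F [ 0.3 -0.8 -4.6] w 49.3 q [ 0.35  0.87 -0.74  1.77  0.78  0.83  1.01]
shift [-1.8  2.8 37.6] dist 38.0 roll 0.1 rows>= 0.8
jig now [[41.5 32.7]]
```

View pics/w7.png

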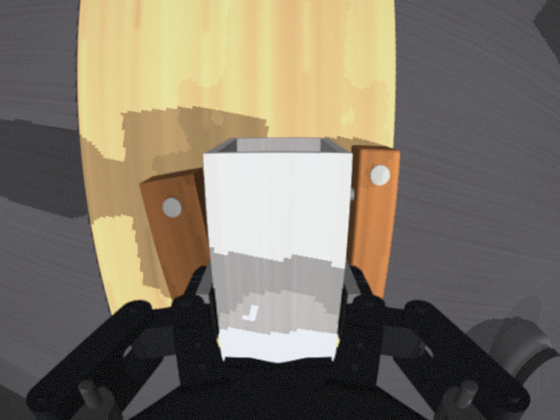

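```bash
python3 - <<'E'
from h import *
p=ctrl.camera_params('wrist')
print(inv(plane(p,[[353,149],[399,150],[141,183]],39,True)).round(1)); print(inv(plane(p,[[79,30],[395,30],[82,120]],15,True)).round(1))
E
```

```text
[[-13.6  77.2]
 [-14.1 105.8]
 [  6.1 -50.5]]
[[-104.  -109.1]
 [ -92.9  110.5]
 [ -36.4 -106.8]]
```

>>> send_rows --pt "40 -2 3 15 0" --pt "40 -2 3 30 0" --pt "40 -2 3 37 0" --pt "40 -2 3 37 0"

```text
clock: 8.1
eef_pos: [605.1, 26.7, 27.8]
tool_rot: [-3.141, 0.003, 1.781]
force: [-10.4, -3.0, 37.9]
width: 49.1
```

```bash
python3 -c "
from h import *
goj(44,31,19)
im=ctrl.get_image('wrist')[:,:,::-1]
cv2.imwrite('pics/w8.png',im)"
```

```text
t 8.1 pos [605.1  26.7  27.8] yaw 1.781 F [-10.4  -3.   37.9] w 49.1 q [ 0.33  0.92 -0.71  1.77  0.82  0.79  0.97]
shift [-0.4 -3.6  8.9] dist 10.0 roll 0.1 rows>= 0.2
jig now [[47.6 31.4]]
```

View pics/w8.png

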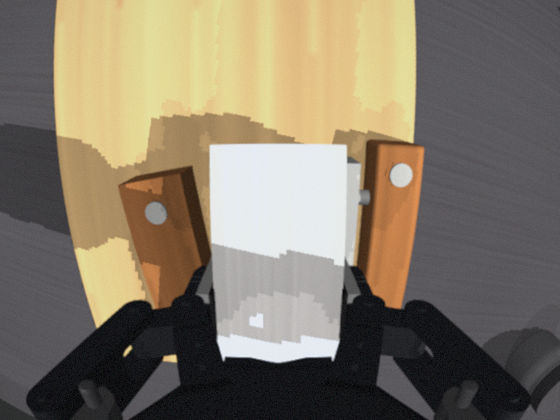

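```bash
python3 -c "
from h import *
im=ctrl.get_image('scene')[:,:,::-1]
crop(im,170,150,330,260,5,'pics/s8.png')"
```

```text
(no output)
```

View pics/s8.png

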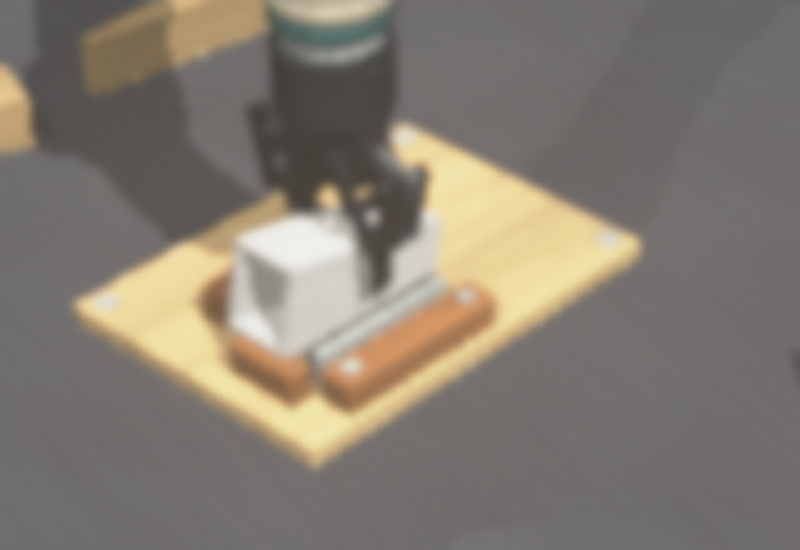

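The wrist view shows the tube pitched, and the scene crop shows its far end on top of the end stop at px (225,212). I'll lift, back off 15 mm, set it down flat, then push it up to the stop.

>>> send_rows --pt "40 0 -3 -10 0" --pt "40 0 -8 -25 0" --pt "40 0 -17 -25 0" --pt "40 0 -17 -25 0" --pt "40 0 -17 -25 0"

```text
clock: 8.7
eef_pos: [587.6, 22.6, 51.9]
tool_rot: [-3.139, 0.002, 1.78]
force: [0.6, -0.5, -3.9]
width: 49.4
```

```bash
python3 -c "
from h import *
goj(34,31,19)
im=ctrl.get_image('scene')[:,:,::-1]
crop(im,170,150,330,260,5,'pics/s9.png')"
```

```text
t 8.7 pos [587.6  22.6  51.9] yaw 1.78 F [ 0.6 -0.5 -3.9] w 49.4 q [ 0.35  0.87 -0.73  1.81  0.8   0.8   0.98]
shift [ 0.   4.4 32.9] dist 33.0 roll 0.1 rows>= 0.7
jig now [[29.6 31. ]]
```

View pics/s9.png

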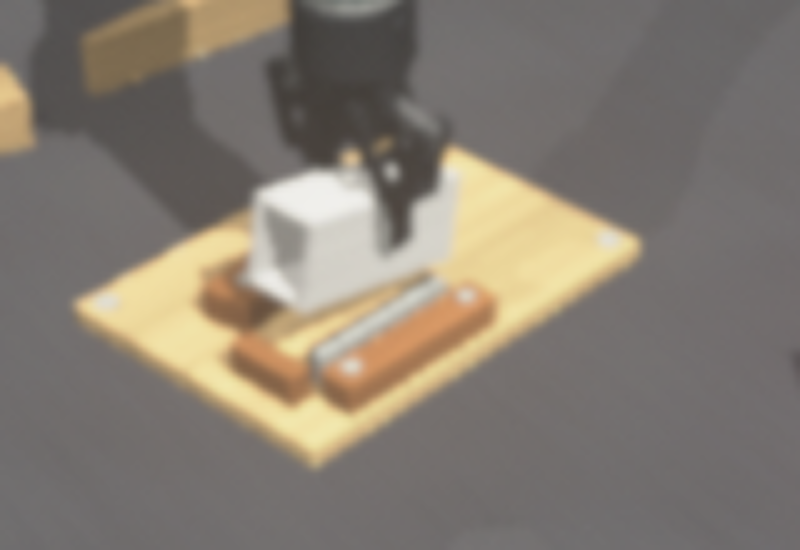

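>>> send_rows --pt "40 0 2 14 0" --pt "40 0 2 20 0" --pt "40 0 2 24 0"

```text
clock: 9.05
eef_pos: [589.8, 23.2, 26.8]
tool_rot: [-3.139, 0.002, 1.78]
force: [0.7, -0.9, 5.6]
width: 49.6
```

>>> send_rows --pt "40 0 0 3 0" --pt "40 0 0 6 0" --pt "40 0 0 8 0"

```text
clock: 9.35
eef_pos: [593.1, 24.5, 20.4]
tool_rot: [3.138, 0.001, 1.781]
force: [3.2, 1.7, 6.3]
width: 49.1
```

```bash
python3 -c "
from h import *
goj(34,31,19)
im=ctrl.get_image('wrist')[:,:,::-1]
cv2.imwrite('pics/w10.png',im)"
```

```text
t 9.35 pos [593.1  24.5  20.4] yaw 1.781 F [3.2 1.7 6.3] w 49.1 q [ 0.33  0.91 -0.7   1.81  0.84  0.75  0.95]
shift [-0.8 -1.4  1.4] dist 2.0 roll 0.1 rows>= 0.0
jig now [[35.4 31.8]]
```

View pics/w10.png

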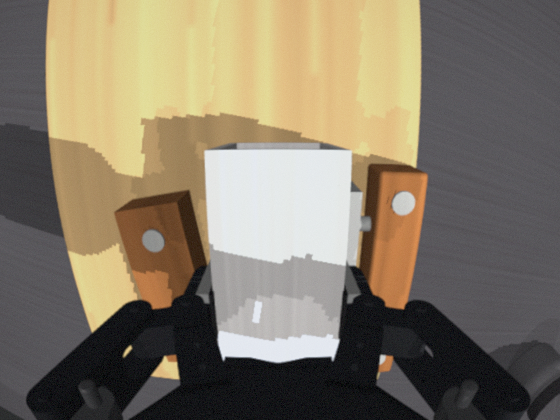

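Nearly flat now: end opening at v 143–150, where it was 137–153 when level. I'll press a bit more, then push toward the stop.

>>> send_rows --pt "40 0 0 2 0" --pt "40 0 0 3 0" --pt "40 0 0 3 0"

```text
clock: 9.7
eef_pos: [594.7, 25.1, 18.0]
tool_rot: [3.135, 0.001, 1.781]
force: [2.6, -0.4, 5.1]
width: 49.3
```

>>> send_rows --pt "40 0 3 1 0" --pt "40 0 6 1 0" --pt "40 0 9 1 0" --pt "40 0 11 1 0"

```text
clock: 10.1
eef_pos: [605.0, 27.4, 16.9]
tool_rot: [3.136, 0.001, 1.781]
force: [-2.0, -0.5, 5.2]
width: 49.3
```

```bash
python3 -c "
from h import *
goj(50,31,19)"
```

```text
t 10.1 pos [605.   27.4  16.9] yaw 1.781 F [-2.  -0.5  5.2] w 49.3 q [ 0.32  0.93 -0.69  1.78  0.84  0.76  0.96]
shift [-1.2  2.3 -2.1] dist 3.0 roll 0.1 rows>= 0.1
jig now [[47.7 32.2]]
```

>>> send_rows --pt "40 0 2 0 0" --pt "40 0 4 0 0" --pt "40 0 5 0 0"

```text
clock: 10.4
eef_pos: [605.8, 27.6, 16.4]
tool_rot: [-3.139, 0.002, 1.781]
force: [-12.8, -3.3, 12.5]
width: 49.1
```

```bash
python3 -c "
from h import *
goj(50,31,19)
im=ctrl.get_image('wrist')[:,:,::-1]
cv2.imwrite('pics/w11.png',im)
im=ctrl.get_image('scene')[:,:,::-1]
crop(im,170,150,330,260,5,'pics/s11.png')"
```

```text
t 10.4 pos [605.8  27.6  16.4] yaw 1.781 F [-12.8  -3.3  12.5] w 49.1 q [ 0.32  0.93 -0.7   1.77  0.84  0.77  0.96]
shift [-1.2  1.5 -2.6] dist 3.0 roll 0.1 rows>= 0.1
jig now [[48.5 32.2]]
```

View pics/w11.png

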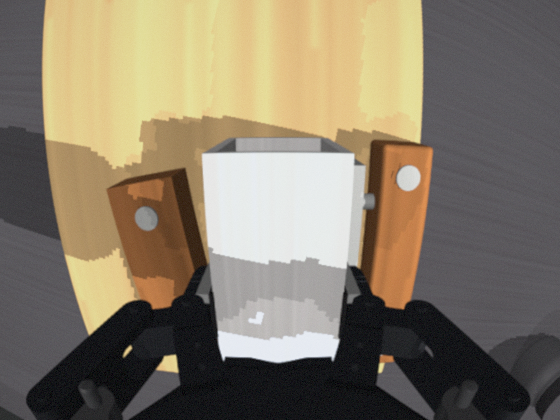

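View pics/s11.png

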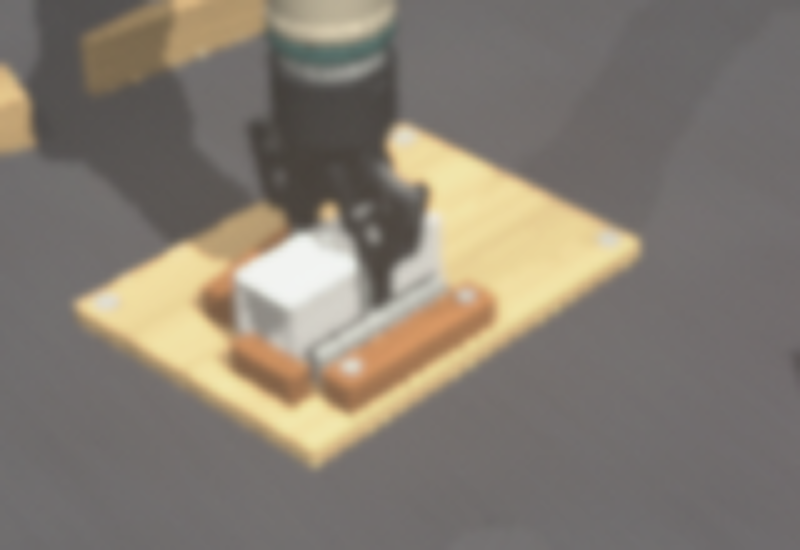

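Tube is flat and against the stop with 13 N felt, and the tube end view is level at v 138–153. Now I'll ease it over to the jaw.

>>> send_rows --pt "40 1 0 -1 0" --pt "40 2 0 -1 0" --pt "40 3 0 -1 0" --pt "40 3 0 -1 0"

```text
clock: 10.9
eef_pos: [605.3, 29.6, 16.8]
tool_rot: [-3.138, 0.003, 1.78]
force: [0.0, -1.9, -4.8]
width: 49.2
```

```bash
python3 -c "
from h import *
goj(50,35,19)"
```

```text
t 10.9 pos [605.3  29.6  16.8] yaw 1.78 F [ 0.  -1.9 -4.8] w 49.2 q [ 0.31  0.93 -0.7   1.77  0.84  0.77  0.96]
shift [ 0.7  1.6 -2.2] dist 3.0 roll 0.1 rows>= 0.1
jig now [[48.4 34.3]]
```

>>> send_rows --pt "40 0 1 1 0" --pt "40 0 1 1.5 0" --pt "62 0 1 1.5 0" --pt "62 0 1 1.5 0" --pt "62 0 1 1.5 0"

```text
clock: 11.4
eef_pos: [607.2, 30.6, 15.7]
tool_rot: [-3.14, 0.002, 1.78]
force: [0.2, 0.3, -0.2]
width: 62.1
```

>>> send_rows --pt "62 0 0 -15 0" --pt "62 0 0 -45 0" --pt "70 0 0 -95 0" --pt "80 0 0 -140 0" --pt "80 0 0 -150 0"

```text
clock: 11.9
eef_pos: [610.7, 33.1, 172.3]
tool_rot: [3.133, 0.002, 1.781]
force: [0.3, 1.2, -0.1]
width: 79.7
```

```bash
python3 -c "
from h import *
goj(50,35,19)
im=ctrl.get_image('wrist')[:,:,::-1]
cv2.imwrite('pics/w12.png',im)
im=ctrl.get_image('scene')[:,:,::-1]
crop(im,170,150,330,260,5,'pics/s12.png')"
```

```text
t 11.9 pos [610.7  33.1 172.3] yaw 1.781 F [ 0.3  1.2 -0.1] w 79.7 q [ 0.39  0.74 -0.85  1.67  0.64  1.02  1.11]
shift [ -1.2  -5.8 153.2] dist 153.0 roll 0.1 rows>= 3.1
jig now [[54.4 36.5]]
```

View pics/w12.png

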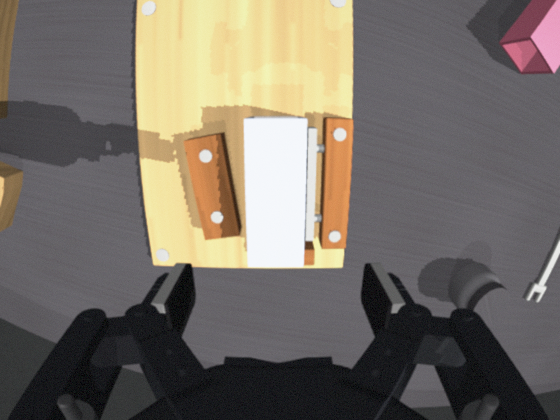

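View pics/s12.png

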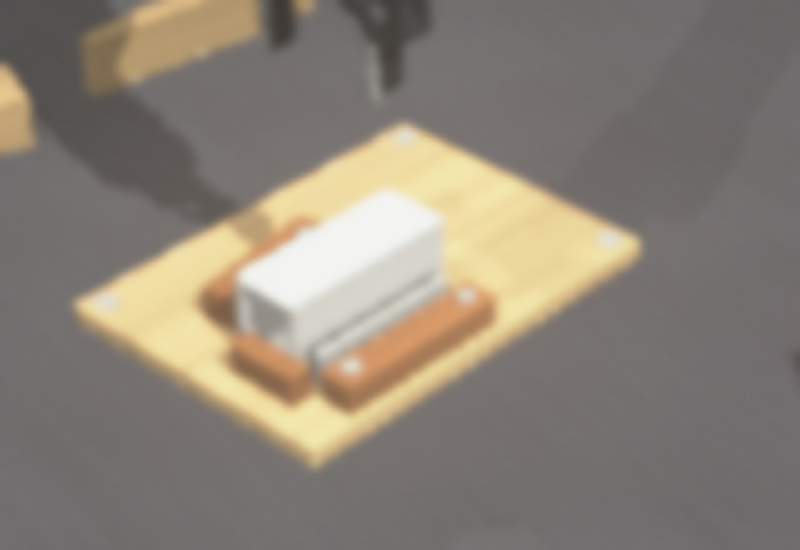

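```bash
python3 - <<'E'
from h import *
p=ctrl.camera_params('wrist')
for n,uv,z in(('far board',[[153,268],[343,268]],15),('tube',[[245,117],[307,117],[303,268],[249,268]],75),('fence',[[323,118],[352,118],[346,248],[320,247]],39),('cleat',[[186,140],[222,134],[240,236],[206,239]],39),('jaw',[[309,129],[316,129],[314,240],[306,240]],39)):
    print(n,inv(plane(p,uv,z,True)).round(1).tolist())
im=cv2.imread('pics/w12.png');crop(im,130,100,370,280,3.3,'pics/w12c.png')
E
```

```text
far board [[148.0, -109.1], [144.4, 109.0]]
tube [[-19.5, 10.5], [-19.5, 59.0], [111.4, 58.9], [111.6, 10.6]]
fence [[-17.9, 76.5], [-18.9, 103.2], [108.7, 104.7], [107.3, 78.2]]
cleat [[1.0, -48.6], [-3.5, -14.4], [95.6, -0.8], [99.3, -35.3]]
jaw [[-7.7, 64.1], [-7.8, 70.4], [99.6, 71.8], [99.6, 63.9]]
```

View pics/w12c.png

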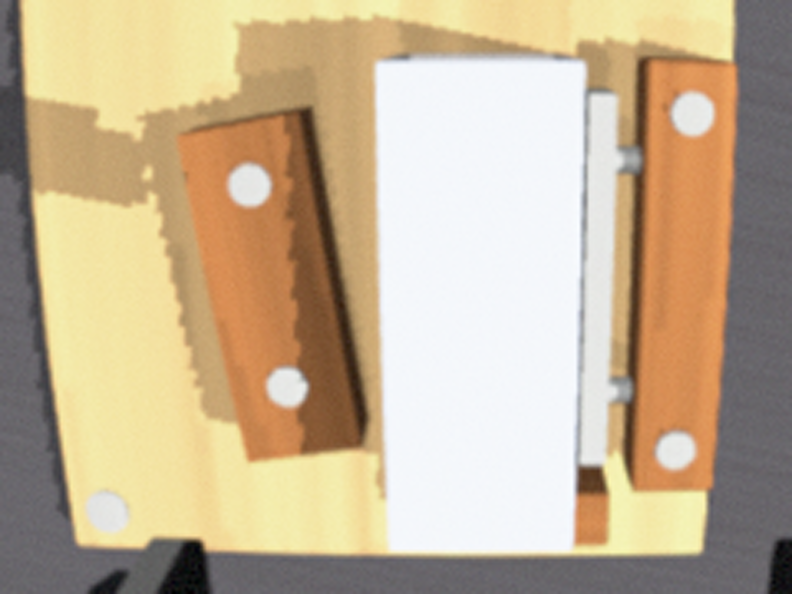

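Wrist view 12: tube top at px (245–307,117–268), lying beside the jaw (309–316), with the stop at its far end. It is flat, released and stayed put. Now the wedge, turning the hand so the camera looks over the jig later.

```bash
python3 -c "
from h import *
go([430,-368,190],-1.42)"
```

```text
t 12.0 pos [609.   31.6 168.7] yaw 1.78 F [-0.4 -0.7 -0. ] w 79.8 q [ 0.39  0.75 -0.85  1.67  0.64  1.02  1.11]
shift [-353.7 -258.1  -21.3] dist 438.0 roll 183.4 rows>= 21.3
```

>>> send_rows --pt "80 -20 -15 -8 8.5" --pt "80 -40 -30 -16 17" --pt "80 -60 -45 -24 25.5" --pt "80 -80 -60 -24 34" --pt "80 -100 -75 -24 42.5"

```text
clock: 12.5
eef_pos: [554.8, -82.9, 191.3]
tool_rot: [3.139, 0.001, 1.033]
force: [0.9, 0.7, 0.2]
width: 80.0
```

```bash
python3 -c "
from h import *
go([430,-368,190],-1.42)"
```

```text
t 12.5 pos [554.8 -82.9 191.3] yaw 1.033 F [0.9 0.7 0.2] w 80.0 q [ 0.54  0.6  -0.69  1.78  0.47  0.93  0.67]
shift [-308.8   39.     1.7] dist 311.0 roll 140.5 rows>= 16.4
```

>>> send_rows --pt "80 -20 3 0 8.5" --pt "80 -40 6 0 17" --pt "80 -60 9 0 25.5" --pt "80 -80 12 0 34" --pt "80 -100 15 0 42.5"

```text
clock: 13.0
eef_pos: [514.8, -177.1, 189.9]
tool_rot: [3.141, 0.001, 0.284]
force: [-0.4, 1.1, -0.3]
width: 80.2
```

```bash
python3 -c "
from h import *
go([430,-368,190],-1.42)"
```

```text
t 13.0 pos [ 514.8 -177.1  189.9] yaw 0.284 F [-0.4  1.1 -0.3] w 80.2 q [ 0.61  0.54 -0.5   1.83  0.33  0.85  0.24]
shift [-134.9  159.4    0.2] dist 209.0 roll 97.7 rows>= 11.4
```

>>> send_rows --pt "80 -12 14 0 8.5" --pt "80 -24 28 0 17" --pt "80 -36 42 0 25.5" --pt "80 -48 56 0 34" --pt "80 -60 70 0 42.5"

```text
clock: 13.5
eef_pos: [475.2, -261.6, 188.4]
tool_rot: [3.14, 0.003, -0.464]
force: [-0.3, -0.5, 0.8]
width: 79.8
```

```bash
python3 -c "
from h import *
go([430,-368,190],-1.42)"
```

```text
t 13.5 pos [ 475.2 -261.6  188.4] yaw -0.464 F [-0.3 -0.5  0.8] w 79.8 q [ 0.64  0.52 -0.29  1.84  0.19  0.82 -0.21]
shift [  7.1 115.4  -1.4] dist 116.0 roll 54.8 rows>= 6.4
```

>>> send_rows --pt "80 1 18 0 8.5" --pt "80 2 36 0 17" --pt "80 3 54 0 25.5" --pt "80 4 72 0 34" --pt "80 5 90 0 42.5"

```text
clock: 14.0
eef_pos: [437.9, -344.5, 187.0]
tool_rot: [3.136, 0.004, -1.212]
force: [-1.6, -0.6, -0.2]
width: 80.2
```

```bash
python3 -c "
from h import *
go([430,-368,190],-1.42)"
```

```text
t 14.0 pos [ 437.9 -344.5  187. ] yaw -1.212 F [-1.6 -0.6 -0.2] w 80.2 q [ 0.66  0.53 -0.07  1.8   0.05  0.82 -0.65]
shift [19.2 15.7 -3. ] dist 25.0 roll 11.9 rows>= 1.4
```

>>> send_rows --pt "80 10 8 0 6" --pt "80 19 16 0 12" --pt "80 19 16 0 12" --pt "80 19 16 0 12"

```text
clock: 14.4
eef_pos: [429.1, -367.1, 185.9]
tool_rot: [3.133, 0.004, -1.419]
force: [-0.0, 0.4, -0.4]
width: 80.0
```

```bash
python3 -c "
from h import *
go([430,-368,190],-1.42)
import pickle
pickle.dump(ctrl.camera_params('wrist'),open('w13.pkl','wb'))
im=ctrl.get_image('wrist')[:,:,::-1]
cv2.imwrite('pics/w13.png',im)"
```

```text
t 14.4 pos [ 429.1 -367.1  185.9] yaw -1.419 F [-0.   0.4 -0.4] w 80.0 q [ 0.67  0.54 -0.02  1.78  0.01  0.83 -0.78]
shift [ 1.  -0.7 -4.1] dist 4.0 roll 0.1 rows>= 0.1
```

View pics/w13.png

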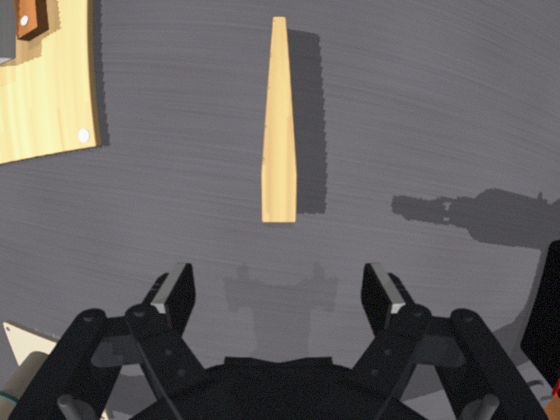

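```bash
python3 - <<'E'
from h import *
import pickle
p=pickle.load(open('w13.pkl','rb'))
q=plane(p,[[262,221],[296,221],[272,17],[286,17],[262,175],[297,175]],45,True)[:,:2]
b=(q[0]+q[1])/2;t=(q[2]+q[3])/2;d=t-b;L=np.linalg.norm(d);y=np.arctan2(d[1],d[0])
print(b,t,L,y,np.linalg.norm(q[0]-q[1]),np.linalg.norm(q[2]-q[3]))
g=b+25*d/L;print(g)
go([g[0],g[1],2],y-np.pi/2)
E
```

```text
[ 394.17065889 -371.94623166] [ 589.45333972 -341.99082707] 197.5668284277264 0.1522086648664387 33.89945897256481 12.821057729104705
[ 418.88162409 -368.15569091]
t 14.45 pos [ 429.6 -366.7  186.2] yaw -1.418 F [-0.2  0.3 -0.6] w 80.2 q [ 0.67  0.54 -0.02  1.78  0.01  0.83 -0.78]
shift [  0.6   9.4 184.3] dist 185.0 roll 0.0 rows>= 3.7
```

Wrist view 13: wedge butt at px (262–296,221), thin end at (272–286,17). Its yaw is 0.152, and the tail grasp is at (418.9,-368.2). Descend and grip.

>>> send_rows --pt "80 0 9 40 0" --pt "80 0 9 85 0" --pt "80 0 9 130 0" --pt "80 0 9 150 0" --pt "80 0 9 155 0"

```text
clock: 14.95
eef_pos: [418.1, -365.1, 28.5]
tool_rot: [3.131, 0.009, -1.416]
force: [-0.5, -0.4, 0.9]
width: 80.0
```

```bash
python3 -c "
from h import *
go([418.9,-368.2,-10],-1.4186)
im=ctrl.get_image('wrist')[:,:,::-1]
cv2.imwrite('pics/w14.png',im)"
```

```text
t 14.95 pos [ 418.1 -365.1   28.5] yaw -1.416 F [-0.5 -0.4  0.9] w 80.0 q [ 0.68  0.76 -0.02  1.91  0.03  0.48 -0.77]
shift [ 3.5 -0.7 38.4] dist 39.0 roll 0.2 rows>= 0.8
```

View pics/w14.png

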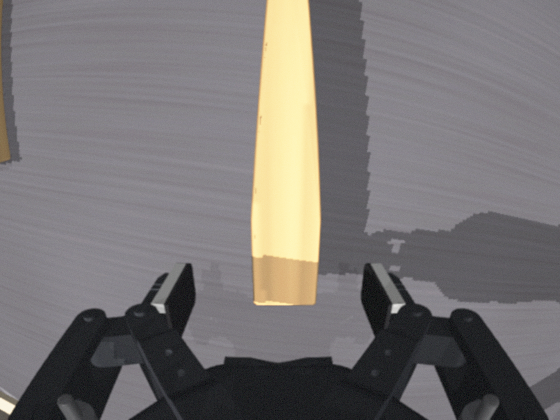

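>>> send_rows --pt "80 3 0 15 0" --pt "80 3 0 30 0" --pt "80 3 0 36 0" --pt "60 3 0 36 0" --pt "40 3 0 36 0"

```text
clock: 15.5
eef_pos: [419.2, -368.8, -6.1]
tool_rot: [3.133, 0.007, -1.416]
force: [-0.8, -0.3, -0.7]
width: 52.8
```

>>> send_rows --pt "25 0 0 0 0" --pt "25 0 0 0 0" --pt "25 0 0 0 0" --pt "25 0 0 0 0"

```text
clock: 15.9
eef_pos: [419.9, -369.2, -5.1]
tool_rot: [3.134, 0.006, -1.416]
force: [0.1, -0.3, 6.0]
width: 32.9
```

```bash
python3 -c "
from h import *
go([418.9,-368.2,-10],-1.4186)
im=ctrl.get_image('wrist')[:,:,::-1]
cv2.imwrite('pics/w15.png',im)"
```

```text
t 15.9 pos [ 419.9 -369.2   -5.1] yaw -1.416 F [ 0.1 -0.3  6. ] w 32.9 q [ 0.68  0.82 -0.01  1.91  0.03  0.42 -0.77]
shift [-1.2  0.7  4.9] dist 5.0 roll 0.2 rows>= 0.1
```

View pics/w15.png

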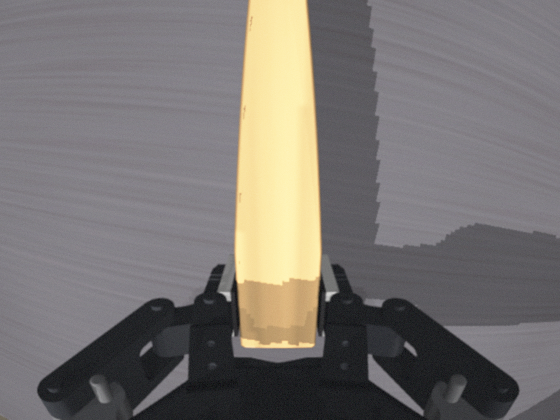

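Wedge tail gripped at 32.9 mm, centred at px 278. Lift and carry it to the mouth.

>>> send_rows --pt "25 0 0 -20 0" --pt "25 0 0 -60 0" --pt "25 0 0 -100 0" --pt "25 0 0 -125 0" --pt "25 0 0 -125 0"

```text
clock: 16.45
eef_pos: [422.9, -371.5, 123.4]
tool_rot: [3.139, 0.0, -1.416]
force: [0.1, -0.4, -2.0]
width: 33.5
```

```bash
sed -i 's/def goj(x,y,z,yaw=0.):/def goj(x,y,z,yaw=0.,sg=1):/; s/go(t,JY+np.pi\/2+yaw)/go(t,JY+sg*np.pi\/2+yaw)/' h.py
python3 -c "
from h import *
goj(-135,-12.9,120,.073,-1)"
```

```text
t 16.45 pos [ 422.9 -371.5  123.4] yaw -1.416 F [ 0.1 -0.4 -2. ] w 33.5 q [ 0.68  0.62 -0.02  1.85  0.02  0.68 -0.77]
shift [-311.3  -61.4    3.3] dist 317.0 roll -7.2 rows>= 6.3
jig now [[-212.9 -320.5]]
```

>>> send_rows --pt "25 -35 -7 0 -1" --pt "25 -80 -16 0 -2" --pt "25 -125 -25 0 -3" --pt "25 -170 -34 0 -4" --pt "25 -215 -43 0 -5"

```text
clock: 16.95
eef_pos: [431.0, -150.4, 122.4]
tool_rot: [3.137, 0.002, -1.328]
force: [0.9, 1.4, -1.4]
width: 32.9
```

```bash
python3 -c "
from h import *
goj(-135,-12.9,120,.073,-1)"
```

```text
t 16.95 pos [ 431.  -150.4  122.4] yaw -1.328 F [ 0.9  1.4 -1.4] w 32.9 q [ 0.28  0.5  -0.02  2.12  0.02  0.52 -1.07]
shift [-92.1 -27.5   2.4] dist 96.0 roll -2.2 rows>= 1.9
jig now [[-159.3 -105.9]]
```

>>> send_rows --pt "25 -40 -12 0 -1" --pt "25 -80 -24 0 -2" --pt "25 -92 -27 0 -2.2" --pt "25 -92 -27 0 -2.2" --pt "25 -92 -27 0 -2.2"

```text
clock: 17.45
eef_pos: [434.6, -55.6, 121.9]
tool_rot: [3.136, 0.001, -1.291]
force: [0.0, -0.7, -1.3]
width: 33.3
```

```bash
python3 -c "
from h import *
goj(-135,-12.9,120,.073,-1)
import pickle
pickle.dump(ctrl.camera_params('wrist'),open('w16.pkl','wb'))
im=ctrl.get_image('wrist')[:,:,::-1]
cv2.imwrite('pics/w16.png',im)"
```

```text
t 17.45 pos [434.6 -55.6 121.9] yaw -1.291 F [ 0.  -0.7 -1.3] w 33.3 q [ 0.07  0.49 -0.01  2.17  0.01  0.49 -1.24]
shift [-0.9 -1.2  1.9] dist 2.0 roll -0.0 rows>= 0.0
jig now [[-136.2  -13.9]]
```

View pics/w16.png

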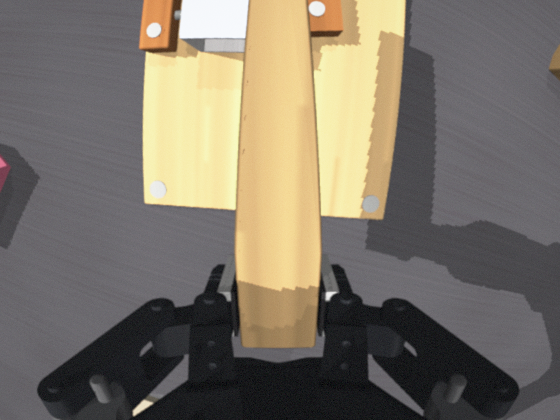

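```bash
python3 - <<'E'
from h import *
import pickle
p=pickle.load(open('w16.pkl','rb'))
for n,uv,z in(('near board',[[145,203],[382,219]],15),('tubetop',[[182,38]],75),('fence',[[141,48],[171,49],[145,0]],39),('cleat',[[341,33]],39)):
    print(n,inv(plane(p,uv,z,True)).round(1).tolist())
s=ctrl.read_state();R=Ro.from_euler('xyz',s['tool_rot']).as_matrix()
# wedge outline in tool frame, top of wedge world z = eef+50
q=plane(p,[[237,250],[321,250],[239,345],[315,345],[248,0],[311,30]],s['eef_pos'][2]+50,True)
print(((q-s['eef_pos'])@R).round(1).tolist())
im=cv2.imread('pics/w16.png');crop(im,120,0,420,240,2.6,'pics/w16c.png')
E
```

```text
near board [[-150.5, 109.0], [-150.1, -109.0]]
tubetop [[-16.0, 58.5]]
fence [[-15.0, 103.7], [-17.1, 78.0], [26.0, 104.4]]
cleat [[2.0, -50.0]]
[[-17.7, -23.1, -50.1], [14.7, -23.2, -50.2], [-19.6, 25.6, -49.8], [15.1, 25.5, -49.9], [-12.3, -115.3, -50.7], [9.3, -104.0, -50.6]]
```

View pics/w16c.png

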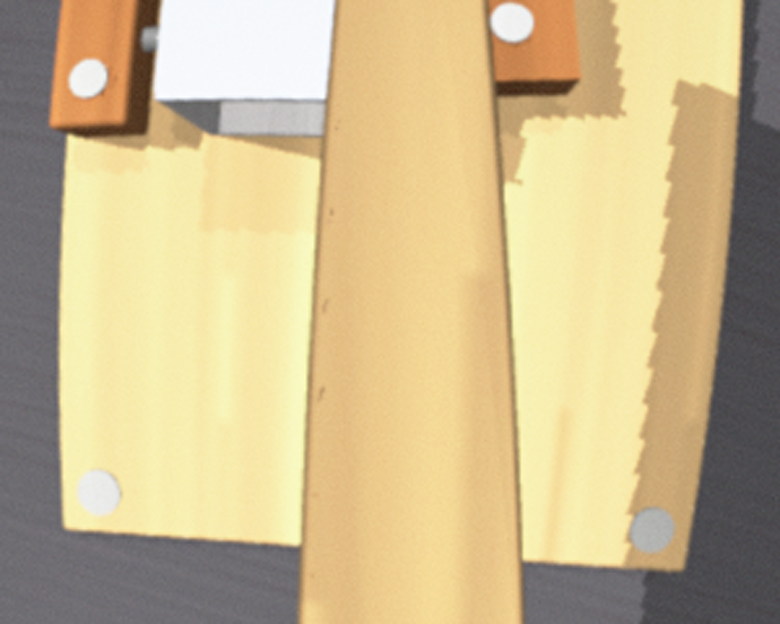

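```bash
python3 -c "
from h import *
goj(-122,-12,80,.073,-1)"
```

```text
t 17.5 pos [434.7 -56.3 122.1] yaw -1.292 F [ 0.6 -0.5 -0.7] w 33.3 q [ 0.07  0.49 -0.01  2.17  0.01  0.49 -1.24]
shift [ -1.5 -14.6  42. ] dist 44.0 roll -0.1 rows>= 0.9
jig now [[-136.2  -14.6]]
```

>>> send_rows --pt "25 -1 -8 15 0" --pt "25 -1.5 -14 30 0" --pt "25 -1.5 -14 42 0" --pt "25 -1.5 -14 42 0" --pt "25 -1.5 -14 42 0"

```text
clock: 18.0
eef_pos: [447.1, -52.5, 79.9]
tool_rot: [3.135, 0.001, -1.295]
force: [0.3, -0.3, -1.7]
width: 33.3
```

```bash
python3 -c "
from h import *
goj(-122,-12,12,.073,-1)
im=ctrl.get_image('wrist')[:,:,::-1]
cv2.imwrite('pics/w17.png',im)
im=ctrl.get_image('scene')[:,:,::-1]
crop(im,170,140,330,260,5,'pics/s17.png')"
```

```text
t 18.0 pos [447.1 -52.5  79.9] yaw -1.295 F [ 0.3 -0.3 -1.7] w 33.3 q [ 0.06  0.58 -0.01  2.17  0.01  0.4  -1.25]
shift [-1.2 -1.9 67.9] dist 68.0 roll -0.3 rows>= 1.4
jig now [[-123.3  -13.4]]
```

View pics/w17.png

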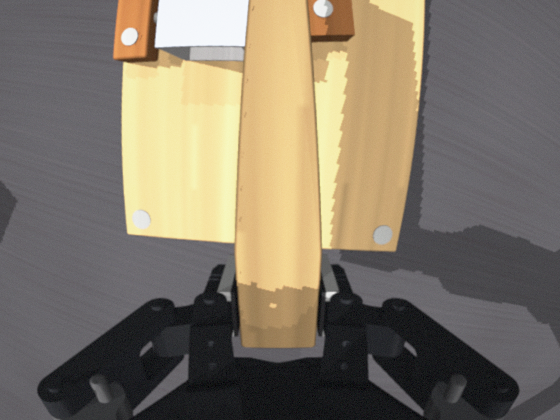

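View pics/s17.png

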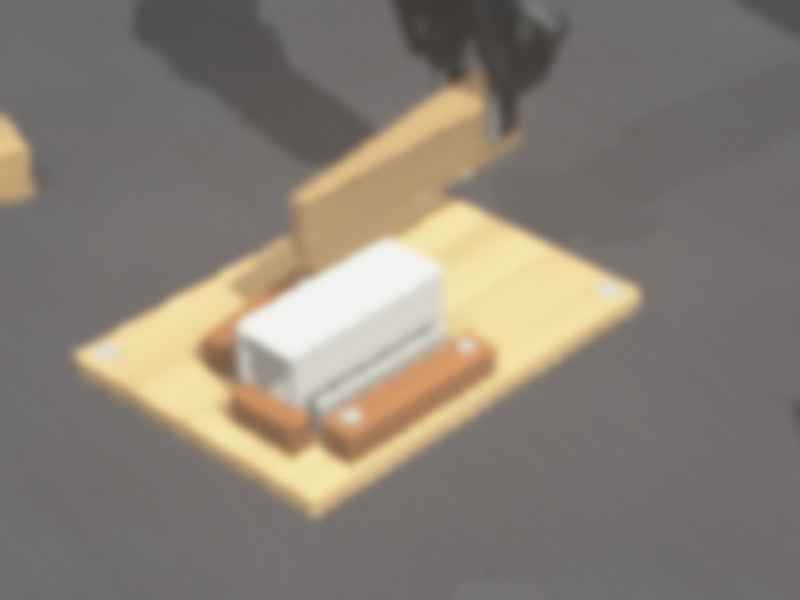

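```bash
python3 - <<'E'
from h import *
p=ctrl.camera_params('wrist')
print(inv(p['cam_to_world'][:3,3]),inv(plane(p,[[156,47],[244,49]],75,True)).round(1),inv(plane(p,[[354,38],[347,0]],39,True)).round(1),inv(plane(p,[[125,233],[396,251]],15,True)).round(1))
goj(-115,-11.5,12,.073,-1)
E
```

```text
[[-46.14283373  -6.5519265 ]] [[-15.2  60.4]
 [-16.7  12.8]] [[  3.  -50.8]
 [ 28.6 -45. ]] [[-149.6  112.4]
 [-149.5 -110. ]]
t 18.1 pos [447.7 -51.9  80.4] yaw -1.294 F [ 0.1  0.2 -1.4] w 33.7 q [ 0.06  0.58 -0.01  2.17  0.01  0.4  -1.25]
shift [-0.9 -8.  68.4] dist 69.0 roll -0.2 rows>= 1.4
jig now [[-122.6  -13. ]]
```

>>> send_rows --pt "25 -1 -3 12 0" --pt "25 -1 -3 25 0" --pt "25 -1 -3 38 0" --pt "25 -1 -3 38 0"

```text
clock: 18.5
eef_pos: [449.3, -50.0, 41.1]
tool_rot: [3.134, 0.001, -1.294]
force: [0.1, 0.0, -0.4]
width: 33.3
```

```bash
python3 -c "
from h import *
goj(-120,-11.8,11,.073,-1)
im=ctrl.get_image('wrist')[:,:,::-1]
cv2.imwrite('pics/w18.png',im)
im=ctrl.get_image('scene')[:,:,::-1]
crop(im,170,140,330,260,5,'pics/s18.png')"
```

```text
t 18.5 pos [449.3 -50.   41.1] yaw -1.294 F [ 0.1  0.  -0.4] w 33.3 q [ 0.05  0.66 -0.    2.19  0.01  0.3  -1.26]
shift [ 0.4 -0.8 30.1] dist 30.0 roll -0.2 rows>= 0.6
jig now [[-120.6  -11.5]]
```

View pics/w18.png

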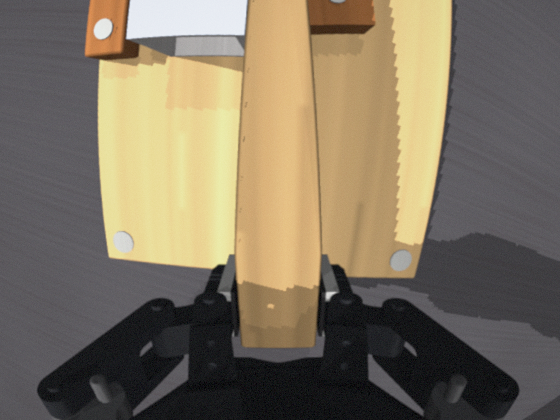

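View pics/s18.png

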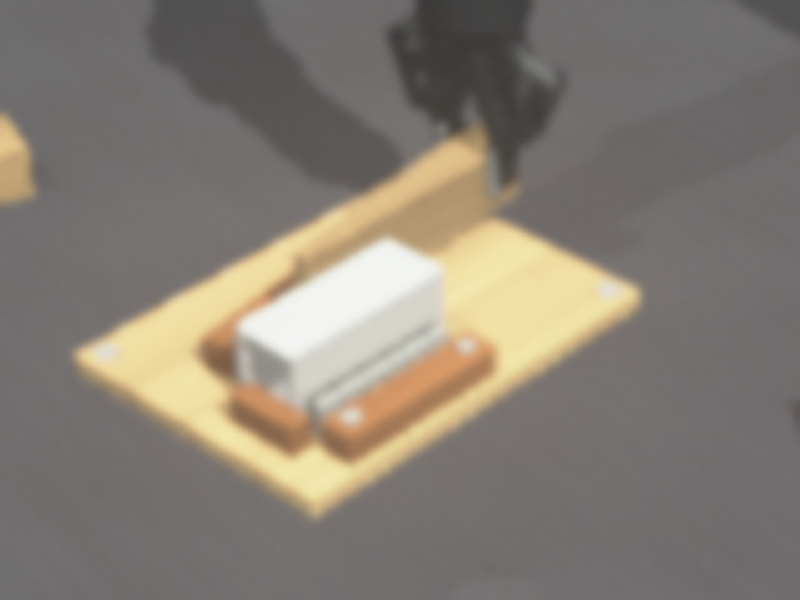

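Scene and wrist views: the wedge tip is in beside the tube and over the cleat, with no contact. Joint 6 is nearing its lower limit (0.30 vs 0.23), so I'll move ahead 20 mm before lowering further.

```bash
python3 -c "
from h import *
goj(-100,-9.3,35,.073,-1)"
```

```text
t 18.6 pos [450.2 -50.2  42.3] yaw -1.294 F [ 0.3  0.5 -1.6] w 33.3 q [ 0.05  0.66 -0.    2.19  0.01  0.3  -1.26]
shift [ -1.1 -20.    7.2] dist 21.0 roll -0.2 rows>= 0.4
jig now [[-119.8  -11.8]]
```

>>> send_rows --pt "25 -0.5 -6 0 0" --pt "25 -1 -12 0 0" --pt "25 -1 -18 0 0" --pt "25 -1 -20 0 0" --pt "25 -1 -20 0 0"

```text
clock: 19.1
eef_pos: [469.8, -43.5, 42.3]
tool_rot: [3.137, 0.0, -1.293]
force: [0.1, -0.2, -0.9]
width: 33.1
```

```bash
python3 -c "
from h import *
goj(-100,-9.3,11,.073,-1)
im=ctrl.get_image('wrist')[:,:,::-1]
cv2.imwrite('pics/w19.png',im)
"
```

```text
t 19.1 pos [469.8 -43.5  42.3] yaw -1.293 F [ 0.1 -0.2 -0.9] w 33.1 q [ 0.03  0.67 -0.    2.14  0.01  0.34 -1.27]
shift [-0.1  0.6 31.3] dist 31.0 roll -0.2 rows>= 0.6
jig now [[-99.2  -9.3]]
```

View pics/w19.png

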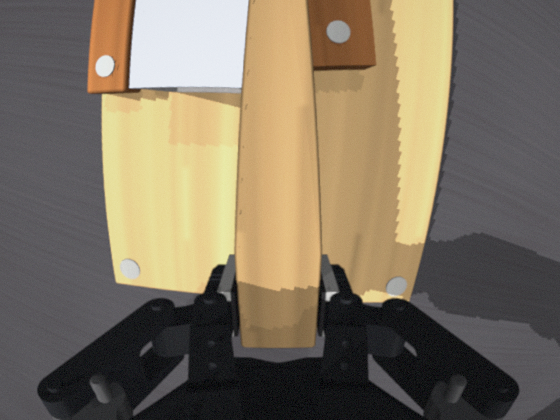

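>>> send_rows --pt "25 0 0 6 0" --pt "25 0 0 12 0" --pt "25 0 0 18 0" --pt "25 0 0 22 0"

```text
clock: 19.55
eef_pos: [468.6, -43.8, 19.4]
tool_rot: [3.135, 0.001, -1.294]
force: [-0.0, -0.4, -0.3]
width: 33.1
```

```bash
python3 -c "
from h import *
goj(-100,-9.3,11,.073,-1)"
```

```text
t 19.55 pos [468.6 -43.8  19.4] yaw -1.294 F [-0.  -0.4 -0.3] w 33.1 q [ 0.03  0.72 -0.    2.15  0.01  0.28 -1.27]
shift [-0.  -0.5  8.4] dist 8.0 roll -0.2 rows>= 0.2
jig now [[-100.5   -9.4]]
```

>>> send_rows --pt "25 -0.1 -4 1 0" --pt "25 -0.2 -8 3 0" --pt "25 -0.2 -10 6 0" --pt "25 -0.2 -10 8 0" --pt "25 -0.2 -10 9 0"

```text
clock: 20.05
eef_pos: [478.6, -41.2, 10.3]
tool_rot: [3.136, 0.0, -1.294]
force: [0.6, -2.8, -0.7]
width: 33.4
```

```bash
python3 -c "
from h import *
goj(-80,-8.5,11,.073,-1)
im=ctrl.get_image('wrist')[:,:,::-1]
cv2.imwrite('pics/w20.png',im)
im=ctrl.get_image('scene')[:,:,::-1]
crop(im,170,140,330,260,5,'pics/s20.png')"
```

```text
t 20.05 pos [478.6 -41.2  10.3] yaw -1.294 F [ 0.6 -2.8 -0.7] w 33.4 q [ 0.03  0.74 -0.    2.12  0.01  0.28 -1.28]
shift [  0.4 -10.2  -0.8] dist 10.0 roll -0.3 rows>= 0.2
jig now [[-90.2  -8.8]]
```

View pics/w20.png

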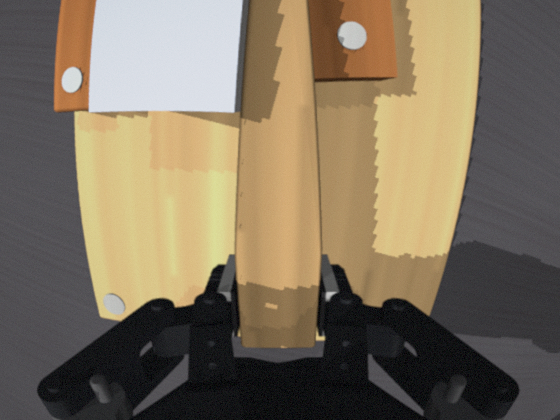

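View pics/s20.png

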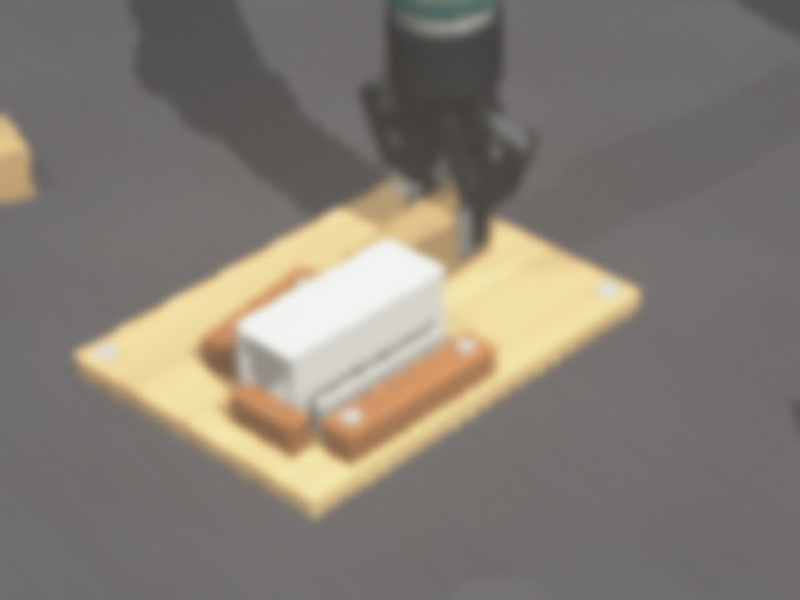

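The wedge is on the board in the mouth, thin end first and lying flat, just touching the tube (2.8 N). Next I'll drive it in small steps.

>>> send_rows --pt "25 0.5 -3 0 0" --pt "25 0.6 -6 0 0" --pt "25 0.6 -9 0 0" --pt "25 0.6 -11 0 0"

```text
clock: 20.55
eef_pos: [489.0, -38.7, 10.2]
tool_rot: [3.135, 0.001, -1.294]
force: [-1.2, -2.6, -1.1]
width: 33.4
```

```bash
python3 -c "
from h import *
goj(-69,-7.3,10,.073,-1)"
```

```text
t 20.55 pos [489.  -38.7  10.2] yaw -1.294 F [-1.2 -2.6 -1.1] w 33.4 q [ 0.02  0.75 -0.    2.1   0.01  0.3  -1.28]
shift [ -0.5 -10.6   0.1] dist 11.0 roll -0.3 rows>= 0.2
jig now [[-79.5  -8.6]]
```

>>> send_rows --pt "25 0 -3 0 0" --pt "25 0 -6 0 0" --pt "25 -0.2 -9 0 0" --pt "25 -0.3 -12 0 0"

```text
clock: 20.95
eef_pos: [500.2, -34.9, 10.0]
tool_rot: [3.134, 0.001, -1.294]
force: [-3.2, -3.1, -1.7]
width: 33.6
```

```bash
python3 -c "
from h import *
goj(-55,-5.2,10,.073,-1)"
```

```text
t 20.95 pos [500.2 -34.9  10. ] yaw -1.294 F [-3.2 -3.1 -1.7] w 33.6 q [ 0.01  0.76  0.    2.07  0.    0.33 -1.28]
shift [ -1.1 -12.8  -0.1] dist 13.0 roll -0.2 rows>= 0.3
jig now [[-67.7  -7.2]]
```

>>> send_rows --pt "25 -0.2 -3 0 0" --pt "25 -0.4 -6 0 0" --pt "25 -0.6 -9 0 0" --pt "25 -0.9 -12 0 0" --pt "25 -1.1 -15 0 0"

```text
clock: 21.45
eef_pos: [514.4, -29.8, 9.9]
tool_rot: [3.134, 0.001, -1.294]
force: [-1.7, -3.5, -0.9]
width: 33.0
```

```bash
python3 -c "
from h import *
goj(-45,-3.7,10,.073,-1)
im=ctrl.get_image('wrist')[:,:,::-1]
cv2.imwrite('pics/w21.png',im)"
```

```text
t 21.45 pos [514.4 -29.8   9.9] yaw -1.294 F [-1.7 -3.5 -0.9] w 33.0 q [ 0.    0.77  0.    2.03  0.    0.36 -1.29]
shift [-0.8 -7.9 -0.2] dist 8.0 roll -0.2 rows>= 0.2
jig now [[-52.8  -5.1]]
```

View pics/w21.png

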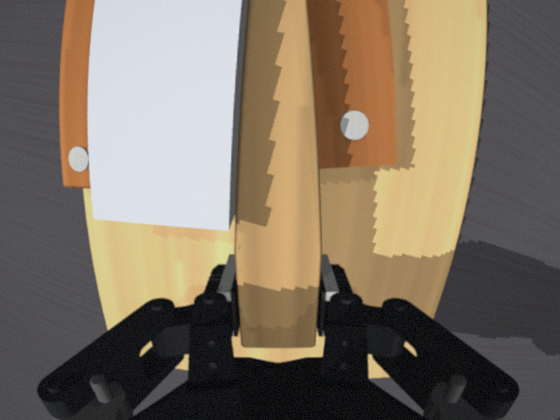

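>>> send_rows --pt "25 -0.2 -3 0 0" --pt "25 -0.4 -6 0 0" --pt "25 -0.6 -8 0 0" --pt "25 -0.8 -10 0 0"

```text
clock: 21.9
eef_pos: [524.4, -26.2, 9.9]
tool_rot: [3.134, 0.001, -1.293]
force: [-2.6, -3.7, 0.4]
width: 33.4
```

```bash
python3 -c "
from h import *
goj(-38,-2.6,10,.073,-1)"
```

```text
t 21.9 pos [524.4 -26.2   9.9] yaw -1.293 F [-2.6 -3.7  0.4] w 33.4 q [-0.01  0.77  0.    2.   -0.    0.37 -1.3 ]
shift [-0.7 -4.3 -0.2] dist 4.0 roll -0.2 rows>= 0.1
jig now [[-42.3  -3.6]]
```

>>> send_rows --pt "25 0 -2 0 0" --pt "25 0 -4 0 0" --pt "25 0 -6 0 0" --pt "25 0 -6 0 0"

```text
clock: 22.3
eef_pos: [528.3, -25.1, 9.9]
tool_rot: [3.13, 0.001, -1.293]
force: [-6.1, -4.2, 4.6]
width: 33.2
```

```bash
python3 -c "
from h import *
goj(-33,-2,10,.073,-1)"
```

```text
t 22.3 pos [528.3 -25.1   9.9] yaw -1.293 F [-6.1 -4.2  4.6] w 33.2 q [-0.01  0.78  0.    1.99 -0.    0.39 -1.3 ]
shift [-1.  -5.3 -0.2] dist 5.0 roll -0.2 rows>= 0.1
jig now [[-38.2  -3.3]]
```

>>> send_rows --pt "25 0 -3 0 0" --pt "25 0 -5 0 0" --pt "25 0 -7 0 0" --pt "25 0 -7 0 0"

```text
clock: 22.7
eef_pos: [528.8, -25.0, 9.8]
tool_rot: [3.119, 0.002, -1.294]
force: [-14.2, -6.8, 12.4]
width: 33.3
```

```bash
python3 -c "
from h import *
goj(-33,-2,10,.073,-1)
im=ctrl.get_image('wrist')[:,:,::-1]
cv2.imwrite('pics/w22.png',im)
im=ctrl.get_image('scene')[:,:,::-1]
crop(im,170,140,330,260,5,'pics/s22.png')"
```

```text
t 22.7 pos [528.8 -25.    9.8] yaw -1.294 F [-14.2  -6.8  12.4] w 33.3 q [-0.01  0.78  0.01  1.98 -0.    0.41 -1.3 ]
shift [-1.1 -4.8 -0.3] dist 5.0 roll -0.2 rows>= 0.1
jig now [[-37.7  -3.4]]
```

View pics/w22.png

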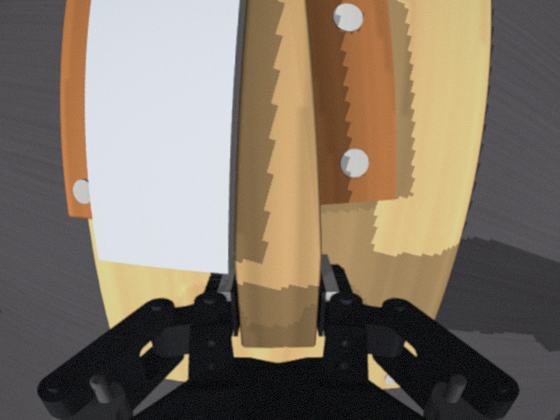

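View pics/s22.png

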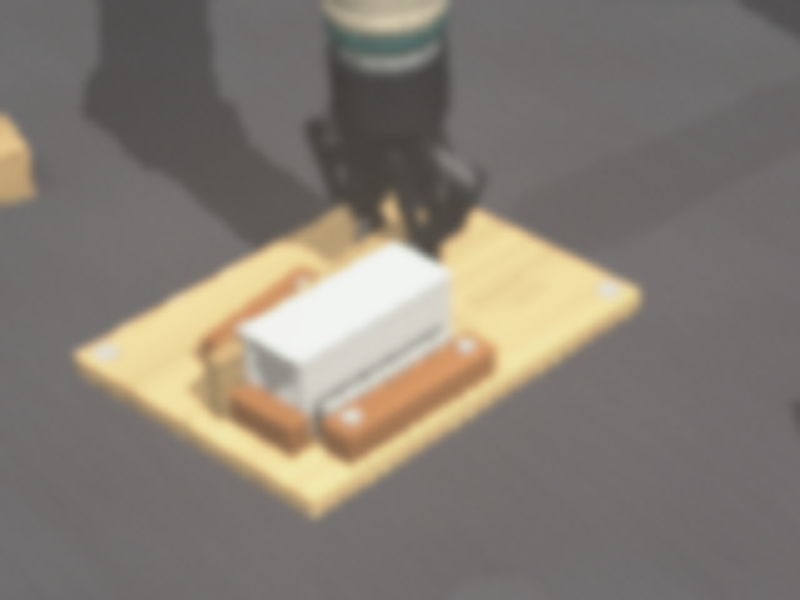

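```bash
python3 - <<'E'
from h import *
p=ctrl.camera_params('wrist')
print('tube',inv(plane(p,[[100,261],[228,272],[88,0],[86,100],[241,0],[236,100]],75,True)).round(1).tolist())
print('fence',inv(plane(p,[[68,216],[91,217]],39,True)).round(1).tolist(),'cleat',inv(plane(p,[[398,197],[321,205]],39,True)).round(1).tolist())
s=ctrl.read_state()
print('wedge butt',inv(plane(p,[[241,346],[314,346]],s['eef_pos'][2]+50,True)).round(1).tolist())
im=cv2.imread('pics/w22.png');crop(im,60,190,340,360,2.8,'pics/w22c.png')
E
```

```text
tube [[-17.0, 66.4], [-15.7, 16.4], [76.6, 68.2], [41.8, 66.5], [72.1, 16.1], [41.2, 15.4]]
fence [[-15.2, 106.3], [-14.6, 91.5]] cleat [[5.4, -53.0], [-0.9, -18.4]]
wedge butt [[-64.5, 12.9], [-62.2, -20.6]]
```

View pics/w22c.png

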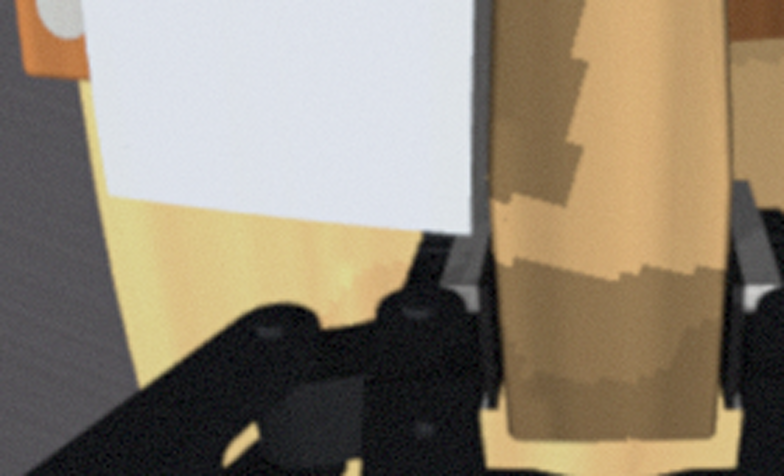

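Measured now: the tube spans y 16.4–66.4, so the jaw is back the full 6 mm or so. The wedge butt is at jig x ≈ -63 (home -64), and force has risen to 16 N with little advance. One firmer push to lock it.

>>> send_rows --pt "25 0 -5 -1 0" --pt "25 0 -8 -1 0" --pt "25 0 -11 -1 0" --pt "25 0 -12 -1 0" --pt "25 0 -12 -1 0"

```text
clock: 23.3
eef_pos: [529.0, -24.8, 9.7]
tool_rot: [3.098, 0.005, -1.295]
force: [-20.4, -8.1, 14.2]
width: 33.3
```

```bash
python3 -c "
from h import *
goj(-33,-2,10,.073,-1)"
```

```text
t 23.3 pos [529.  -24.8   9.7] yaw -1.295 F [-20.4  -8.1  14.2] w 33.3 q [-0.02  0.79  0.01  1.95 -0.    0.44 -1.3 ]
shift [-0.9 -4.6 -0.5] dist 5.0 roll -0.3 rows>= 0.1
jig now [[-37.5  -3.2]]
```

>>> send_rows --pt "25 0 0 0 0" --pt "25 0 0 0 0" --pt "60 0 1 0 0" --pt "60 0 1 0 0" --pt "60 0 1 0 0"

```text
clock: 23.8
eef_pos: [529.4, -24.0, 10.0]
tool_rot: [3.1, 0.005, -1.295]
force: [0.4, 0.2, -0.5]
width: 60.0
```

>>> send_rows --pt "60 0 1 -10 0" --pt "60 0 1 -40 0" --pt "70 0 1 -85 0" --pt "80 0 1 -130 0" --pt "80 0 1 -150 0"

```text
clock: 24.3
eef_pos: [537.3, -23.0, 164.7]
tool_rot: [3.108, 0.003, -1.295]
force: [0.3, -0.3, 0.0]
width: 80.1
```

>>> send_rows --pt "80 0 0 0 0" --pt "80 0 0 0 0"

```text
clock: 24.5
eef_pos: [537.9, -22.7, 165.6]
tool_rot: [3.11, 0.003, -1.294]
force: [0.7, 0.3, -0.5]
width: 80.0
```

```bash
python3 -c "
from h import *
goj(-33,-2,10,.073,-1)
import pickle
pickle.dump(ctrl.camera_params('wrist'),open('w23.pkl','wb'))
im=ctrl.get_image('wrist')[:,:,::-1]
cv2.imwrite('pics/w23.png',im)
im=ctrl.get_image('scene')[:,:,::-1]
crop(im,170,140,330,260,5,'pics/s23.png')"
```

```text
t 24.5 pos [537.9 -22.7 165.6] yaw -1.294 F [ 0.7  0.3 -0.5] w 80.0 q [-0.02  0.54  0.02  1.85 -0.    0.78 -1.3 ]
shift [ -0.9  -0.3 155.6] dist 156.0 roll -0.3 rows>= 3.1
jig now [[-28.3  -3.1]]
```

View pics/w23.png

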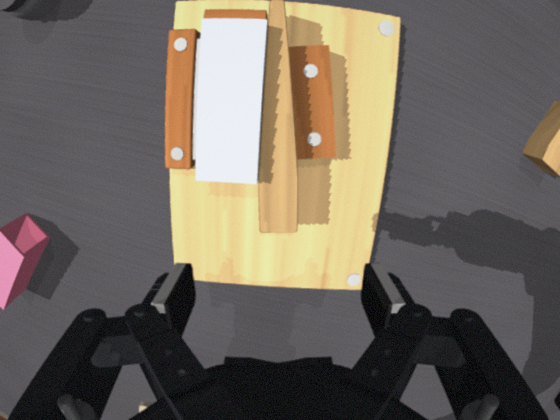

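View pics/s23.png

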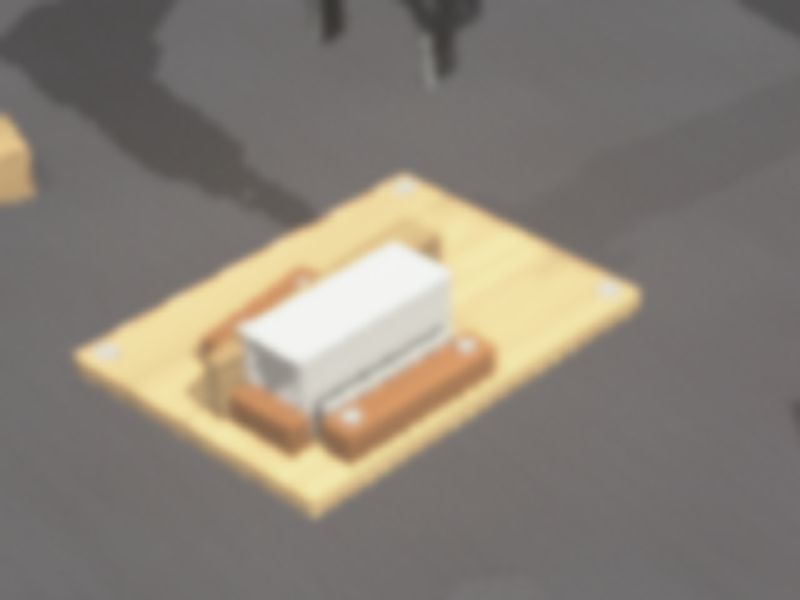

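```bash
python3 - <<'E'
from h import *
import pickle
p=pickle.load(open('w23.pkl','rb'))
for n,uv,z in(('tube',[[203,19],[267,21],[258,184],[196,181]],75),('stop top near/far',[[206,11],[267,12]],39),('fence',[[169,29],[196,31],[193,168],[165,167]],39),('cleat',[[297,157],[335,157],[291,46],[328,46]],39),('wedge',[[261,232],[296,231]],60),('board',[[176,281],[361,291],[399,17],[177,1]],15)):
    print(n,inv(plane(p,uv,z,True)).round(1).tolist())
im=cv2.imread('pics/w23.png');crop(im,150,0,350,190,3,'pics/w23c.png')
im=cv2.imread('pics/s23.png');cv2.imwrite('pics/s23c.png',cv2.resize(im[200:500,180:520],None,fx=2.2,fy=2))
E
```

```text
tube [[113.6, 65.7], [112.7, 16.3], [-16.5, 15.2], [-17.0, 66.2]]
stop top near/far [[130.0, 72.5], [129.8, 18.7]]
fence [[114.0, 105.7], [111.1, 80.1], [-14.7, 78.1], [-14.9, 105.8]]
cleat [[1.2, -16.7], [4.0, -51.0], [99.8, -4.0], [103.0, -36.0]]
wedge [[-64.7, 11.1], [-61.6, -20.1]]
board [[-155.0, 109.1], [-152.7, -107.5], [148.6, -107.8], [148.4, 108.5]]
```

View pics/w23c.png

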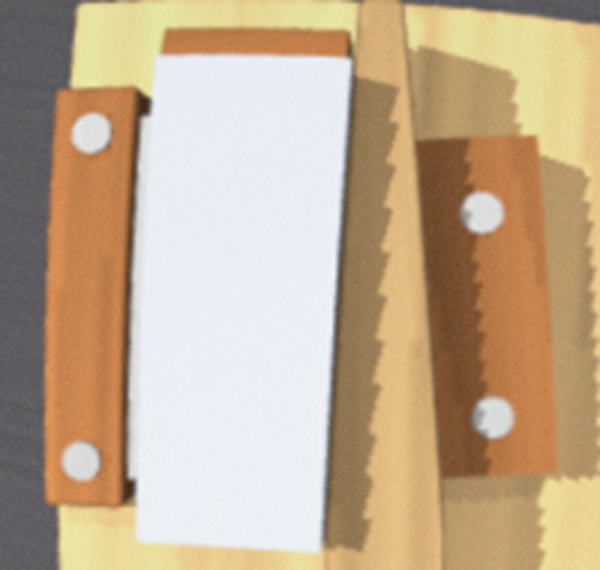

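View pics/s23c.png

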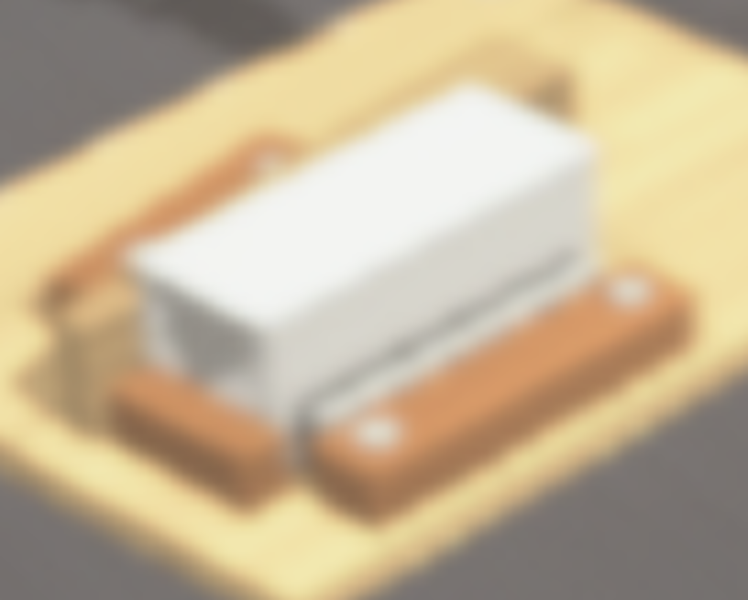

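Final pictures: the tube spans y 15.8–66, parallel to the jaw. The stop is hard against its far end (stop edge at px 205–267, v 12–19), the wedge butt is at jig x ≈ -63 and flat, and the gripper is clear above. Handing in.

```bash
python3 -c "
from h import *
im=ctrl.get_image('top')[:,:,::-1];cv2.imwrite('pics/t24.png',im)
print(ctrl.read_state()['clock'],ctrl.finish_job())"
```

```text
the job is handed in; nothing more can be done
24.65 None
```

View pics/t24.png

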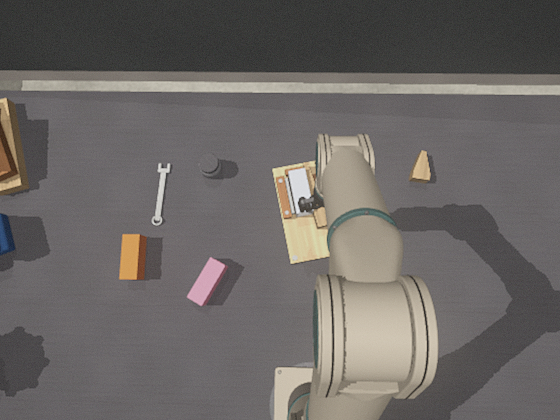

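The white aluminium box section lies flat in the jig with its far end up to the end stop. The long wedge is driven in thin end first, and everything is released. I handed it in at 24.65 s.

**What went wrong on the way:**
- **Fingertip offset:** the fingertips really stand about 21–24 mm behind the reported TCP, not 14 mm ahead. My first close therefore shut above the section, so I went lower and gripped again.
- **First placing:** the section's far end landed on top of the end stop, with 38 N up at the wrist. I lifted it, set it down flat and pushed it up to the stop until I felt about 13 N.

**Last checks:**
- **Jaw:** the section's width spans about jig y 16 to 66 mm, so the jaw is back by about its full 6 mm.
- **Wedge:** its butt is at jig x of about -63 mm (home is -64 mm). On the last push the force rose to 22 N with only about 0.2 mm of advance, and the wedge had not moved once released.
- **Stop:** the picture shows the section up to the stop. Camera measurements put its far end at jig x 113 mm rather than 115, but the board's edges read 1.5 to 5 mm low in the same picture. I could not separate that from a gap of a millimetre or so.
- **Bystanders:** the short wedge, jar, spanner and the orange and pink pieces stand where they were, and the gripper is clear above.

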